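# Stopper the flask and hold the sample tray over the code reader

## Robot

A 7-joint arm with a two-finger parallel gripper is mounted at the origin on the work surface. World frame = base frame: x ahead of the robot, y to its left, z up, the work surface at z = 0. Lengths are in m, angles in rad, forces in N, time in s.
With the tool pointing down it reaches from about 0.35 to 0.9 m from the base axis. Payload 8.1 kg.
Tool frame: the origin (TCP) lies at the very end of the fingers, on their centre line; the grasp point (between the pads) lies 19 mm behind it (grip_point_offset is the distance from the TCP to the grasp point, in m); z points along the fingers, x is the direction in which the jaws open and shut, and the axes are right-handed (so a half turn about z gives the same grasp; the last joint's range is limited). The gripper opens to 92 mm and grips with 3 to 60 N. Pads are 19 mm wide; open, the fingers measure 130 mm over their backs; the gripper's body (75 mm by 190 mm) begins 47 mm behind the grasp point.
Start: joints at [-1.262, 0.434, 0.025, 1.573, -0.012, 1.134, -0.075], TCP at [0.25, 0.573, 0.193] pointing down, gripper open.
Joint ranges: [-2.62, 2.62], [-0.44, 2.09], [-1.27, 1.32], [0.08, 2.57], [-1.32, 4.46], [0.12, 2], [-2.74, 2.74]. Speed limits (rad/s): [2.22, 2.22, 3.01, 3.01, 3.14, 3.14, 3.14].

## Interface

Orientations are given as a rotation vector (axis times angle).
In Python, from cell import observe, get_image, camera_model, sign_off, grip_point_offset gives the robot as it stands.
- The arm moves only by the tool play_rows, never from a script. Its argument "rows" is a list of rows, each a list of 7 numbers: the shift along the tool's x, y, z as a fraction of full scale, then the turn, a rotation vector about the tool's x, y, z as a fraction of full scale, then the closure, from -1 (fully open) to 1 (shut). A call has 1 to 5 rows; each row shifts and turns the pose as measured when the row begins, along the tool's axes as they then stand; what a row does not reach is not made up. Full scale, the value 1, is 0.15 m for a shift and 0.5 rad for a turn. A row lasts 1/10 s, in which the tool goes at most 50 mm and 8.59 degrees, less where a joint would pass 70% of its speed; a pose out of reach is approached as far as the arm can. A call with a number of a shift or a turn outside -1 to 1 is refused whole. A call with a gripper value outside its range is refused whole. The fingers move at their own pace and stop on an object; "force" is the grip in N (left out, the last holds). Time passes only in rows, so rows that do not move let the fingers close. It gives the time, the measured TCP pose, the force and the opening at its end, in the units of the state.
- observe(): the state, without advancing time (a new reading comes with each control period).
- get_image(name): name is "scene" or "top" or "wrist"; returns the picture (400x640x3 uint8, blue, green, red); there is no depth.
- camera_model(name): a dict with "K" (3x3 intrinsics, pixels), "R" (3x3) and "t" (3): a world point X has camera coordinates R X + t. Camera axes: x right, y down, z forward; pixel columns grow to the right and rows downward; lengths in m; the calibration is good to about 2 mm. A picture is of the moment at which its call begins: read the wrist's pose just before it. camera_model takes no time and is no camera call; for the wrist camera it gives the pose at the moment of the call.
- sign_off(): hands the job in, once; it reports no verdict.
The state is a dict: "clock": time; "joints": joint angles; "dq": joint speeds; "joint_efforts": joint torques, N m; "position": TCP position; "ee_rot": TCP orientation; "force": force on the tool from outside, world axes, zero at the start; "ft_torque": the same for the moment, N m; "width": opening from 0.0 (shut) to 1.0 (fully open).
Only numpy, scipy, OpenCV 4.12 (cv2) and the standard library are available. Lean on these libraries where they do the work, as an engineer would, in place of code of your own. Each camera call takes 0.05 s, during which the arm holds its last target.

## Task

Close the flask on the sample tray by setting the rubber stopper fully home in its neck and letting go of it, while the tray stands on the bench. Then lift the tray by its upright grip and carry it level, so that the loose steel ball never leaves its shallow pocket and nothing touches the code reader. Finish while still holding the tray, level and still, centred over the reader's window with its underside about 10 cm above the glass (any way round); leave the board rack, the small bottle and the screwdriver where they are.

Things in the scene. Friction and masses are not known exactly. Their poses are not given: they have to be found in the camera images.
- tray: Loose aluminium tray 230 x 110 mm, lip 14 mm high, about 0.45 kg, balanced near its middle. Origin: centre of its underside; x along its length, z up. Fixed on it: in the middle an upright grip plate, 50 mm along x, 20 mm thick along y, top 84 mm above the underside; at x = +80 mm a flask on a 56 mm wide foot; at x = -70 mm a plate 64 x 64 mm, top 14 mm up, with a 40 mm wide, 3 mm deep pocket for the ball.
- tray_grip (a point): Point to grasp on the tray's upright grip plate: on its centre line, 65 mm above the tray's underside (19 mm below the plate's top); axes as the tray's, so pinch it along y (20 mm thick). A moderate grip of 40 to 60 N holds the tray firmly; at full strength (100 N and more) the tray shakes in the fingers and the ball may jump out.
- flask_mouth (a point): Centre of the open mouth of the flask on the tray, at rim height, 66 mm above the tray's underside; neck bore 26 mm, outside 33 mm, straight for 28 mm; axes as the tray's.
- ball_seat (a point): Where the ball's centre lies when the ball is in the middle of its pocket: 23 mm above the tray's underside, 12 mm above the pocket's floor. The ball can roll about 12 mm from here to each side before it meets the pocket's rim.
- ball_center (a point): Centre of the loose steel ball, 24 mm across, 56 g.
- stopper: Loose rubber stopper, 53 mm tall, about 25 g; at the start it hangs upright in the wooden block's hole. Origin: centre of its lower end, z up its axis. Tapered plug 17 mm wide at the lower end, 23 mm at 20 mm up; then a round flange 34 mm wide, 5 mm thick; above it (25 to 53 mm up) a round knob 18 mm wide to grasp.
- stopper_flange (a point): Centre of the underside of the stopper's flange, 20 mm above the stopper's origin. Fully home, it lies on the flask's rim.
- block: Fixed wooden block 56 x 56 x 26 mm with a 26 mm hole that holds the stopper at the start, flange on the block's top. Origin: centre of its underside, on the bench.
- reader: Fixed grey code reader, 120 x 150 mm, 50 mm high, with a glass window in its top. Origin: centre of its underside, on the bench.
- reader_window (a point): Centre of the reader's glass window, which faces up, 50 mm above the bench.
- card_rack: Bystander: black rack of upright green circuit boards, 75 x 170 mm, 80 mm tall. Origin: centre of its underside.
- dropper: Bystander: small white bottle with a cap, 40 mm wide, 85 mm tall. Origin: centre of its underside.
- driver: Bystander: screwdriver lying on the bench; origin under its middle.
Mind the look-alikes: they are no part of the job. Of the things that look like the reader, take the one that is farthest to the robot's left at the start.

How it is judged:
On the way, in this order (a step that is already met when the one before it is completed fails the run):
1. the stopper sits fully home in the flask's neck, let go, the tray standing on the bench (horizontal distance between stopper_flange and flask_mouth below 0.006 m and z of stopper_flange in the frame of flask_mouth between -0.004 and 0.003 m and angle between the z axis of stopper and the z axis of tray, either way round below 0.1 rad and contact force between the fingers and stopper below 0.2 N and height (world z) of tray below 0.01 m), for 0.3 s.
2. the tray is lifted clear of the bench with the stopper and ball in place (height (world z) of tray above 0.03 m and contact force between the fingers and tray above 1 N and distance between ball_center and ball_seat below 0.018 m and z of stopper_flange in the frame of flask_mouth below 0.003 m), for 0.2 s.
At the end, for the whole second after the job is handed in: Fingers hold the tray still: centre within 25 mm sideways of the window's, underside 70-135 mm over the glass, tilt under 0.12 rad, resting on nothing else; ball in its pocket (within 18 mm of seat); stopper home (flange within 6 mm of the mouth, under 0.1 rad off) (horizontal distance between tray and reader_window below 0.025 m and z of tray in the frame of reader_window between 0.07 and 0.135 m and angle between tray's own z axis and vertical below 0.12 rad and linear speed of tray below 0.03 m/s and angular speed of tray below 0.2 rad/s and contact force between the fingers and tray above 1 N and contact force between tray and reader below 0.2 N and contact force between tray and card_rack below 0.2 N and contact force between tray and dropper below 0.2 N and distance between ball_center and ball_seat below 0.018 m and distance between stopper_flange and flask_mouth below 0.006 m and angle between the z axis of stopper and the z axis of tray, either way round below 0.1 rad); the arm keeps its last pose, push and grip.
It fails at once if the ball leaves its pocket (distance between ball_center and ball_seat above 0.021 m).
It fails at once if the code reader is touched (contact force between reader and anything else above 1 N).
It fails at once if the board rack is disturbed (distance of card_rack from where it was at the start of the episode above 0.02 m).
It fails at once if the small bottle is disturbed (distance of dropper from where it was at the start of the episode above 0.02 m).
It fails at once if the screwdriver is disturbed (distance of driver from where it was at the start of the episode above 0.02 m).
It also fails if it takes over 64 s, if anything falls off the work surface, if the arm or the gripper's body presses on something with over 40 N, if the wrist force passes 120 N, or if a joint passes its speed limit or range.

## Working session

There is one attempt and no reset: what is moved stays moved. The work goes in short steps, Python scripts to look and compute and a tool call to move; the robot and the scene stay as the last step left them, time stands still between calls to the robot, and variables do not carry over. Pictures are saved under pics/ and viewed, and the job is handed in when it is done.

Besides the shell and the picture viewer there is one more tool, called in YAML: its name, and indented under it one key for each argument. play_rows: Moves the arm, as the interface text tells. Its arguments: {"type":"object","properties":{"rows":{"type":"array","items":{"type":"array","items":{"type":"number"}}},"force":{"type":"number"}},"required":["rows"]}

```bash
mkdir -p pics; ls
python3 - <<'E'
from cell import *
import cv2,numpy as np
print(observe(), grip_point_offset)
for n in ["scene","top"]:
    cv2.imwrite(f"pics/{n}0.png",get_image(n)); m=camera_model(n); print(n,m)
E
```

```text
pics
{'clock': 0.0, 'joints': array([-1.26162597,  0.43518407,  0.02496998,  1.57412774, -0.01161231,
        1.13397289, -0.07509298]), 'dq': array([-7.82409582e-04,  5.08840069e-05,  4.01151465e-04,  4.63769379e-04,
        2.56409979e-04, -9.72725145e-04, -8.44565496e-04]), 'joint_efforts': array([-8.24408744e-04, -6.67849660e+01,  9.84695926e-01, -3.14462650e+01,
       -6.05449104e-02,  4.28938901e-02,  1.88420777e-04]), 'position': array([0.24996864, 0.5722131 , 0.19255729]), 'ee_rot': array([ 2.62792328e+00,  1.71978067e+00, -1.91593075e-03]), 'force': array([ 0.02598086, -0.77400897,  0.13168791]), 'ft_torque': array([-0.03948821,  0.01415148,  0.05299441]), 'width': 0.9992421096848217} 0.0188
scene {'K': array([[474.09303246,   0.        , 312.63077817],
       [  0.        , 474.09303246, 207.19780561],
       [  0.        ,   0.        ,   1.        ]]), 'R': array([[-0.54069828,  0.84101634, -0.01835436],
       [ 0.65426852,  0.40672155, -0.6375816 ],
       [-0.52875143, -0.35674795, -0.77016416]]), 't': array([ 0.4573458 , -0.25955153,  1.59143639])}
top {'K': array([[425.95725692,   0.        , 316.32759698],
       [  0.        , 425.95725692, 199.99277252],
       [  0.        ,   0.        ,   1.        ]]), 'R': array([[ 7.95073067e-02, -9.96834166e-01,  4.83510208e-04],
       [-9.75836807e-01, -7.79315738e-02, -2.04130339e-01],
       [ 2.03521777e-01,  1.57580264e-02, -9.78943599e-01]]), 't': array([-0.20745369,  0.5546589 ,  1.19438164])}
```

View pics/scene0.png

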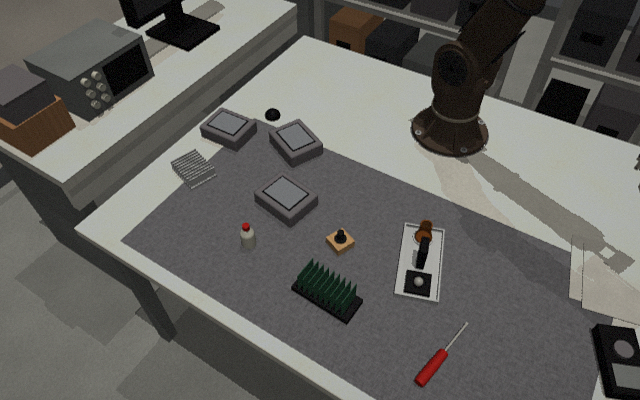

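View pics/top0.png

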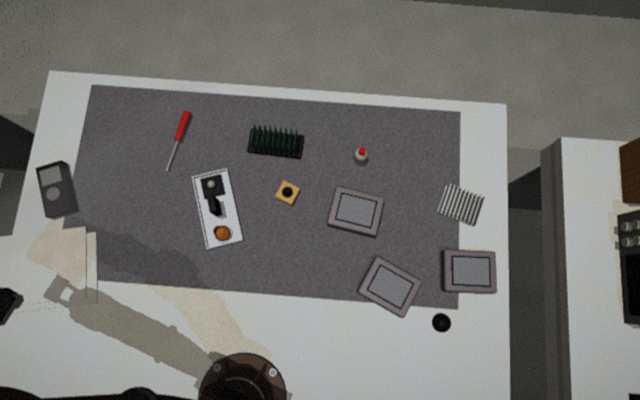

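The top view shows the tray at about (217,208), the block with the stopper at (288,192), the rack at (276,142) and the bottle at (361,155). The three grey readers are at (357,212), (390,287) and (470,272). The robot's left (+y) is image left, so I take the reader at (357,212). The black thing at (57,190) is a different object, but I'll zoom in to check it.

```bash
cat > h.py <<'E'
import cv2,numpy as np
from cell import *
def ray(n,uv,z,m=None):
    m=m or camera_model(n); c=-m["R"].T@m["t"]
    d=m["R"].T@np.linalg.inv(m["K"])@np.array([uv[0],uv[1],1.])
    return c+d*(z-c[2])/d[2]
def proj(n,X,m=None):
    m=m or camera_model(n); p=m["K"]@(m["R"]@np.asarray(X,float)+m["t"]); return p[:2]/p[2]
E
python3 - <<'E'
import cv2
im=cv2.imread("pics/top0.png")
cv2.imwrite("pics/t1.png",cv2.resize(im[155:255,180:310],None,fx=6,fy=6,interpolation=cv2.INTER_CUBIC))
cv2.imwrite("pics/t2.png",cv2.resize(im[170:330,320:520],None,fx=3.5,fy=3.5,interpolation=cv2.INTER_CUBIC))
im2=cv2.imread("pics/scene0.png")
cv2.imwrite("pics/t3.png",cv2.resize(im2[210:310,320:450],None,fx=6,fy=6,interpolation=cv2.INTER_CUBIC))
E
```

```text
(no output)
```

View pics/t1.png

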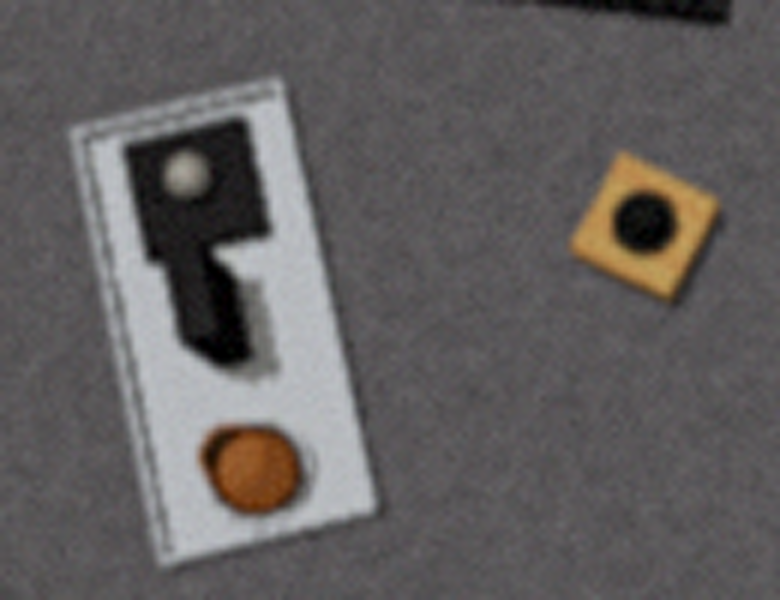

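View pics/t2.png

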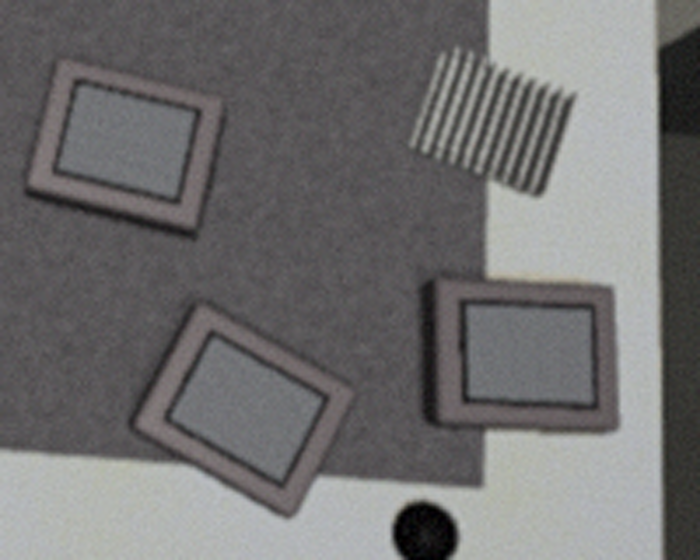

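View pics/t3.png

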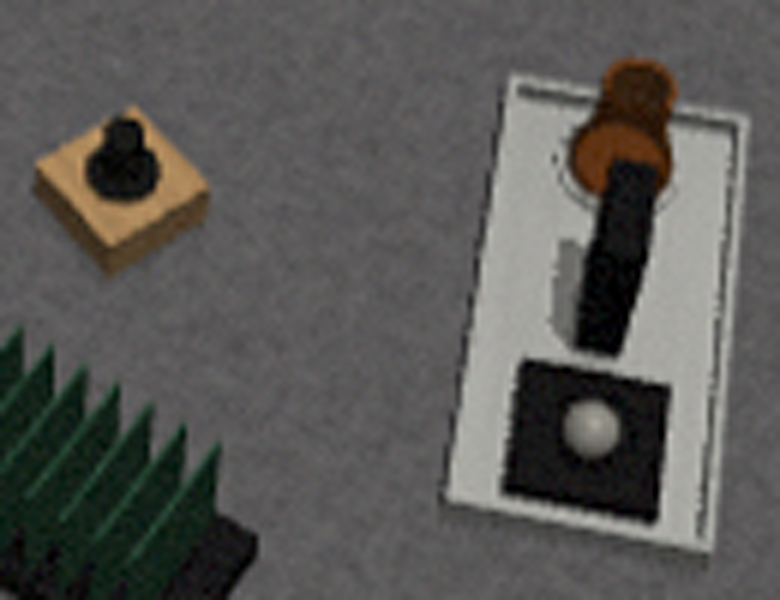

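Run:
```python
from h import *
im=cv2.imread("pics/top0.png"); sc=cv2.imread("pics/scene0.png")
def quad(n,mask,roi,z,name):
    x0,y0,x1,y1=roi; mm=np.zeros_like(mask); mm[y0:y1,x0:x1]=mask[y0:y1,x0:x1]
    cs,_=cv2.findContours(mm,cv2.RETR_EXTERNAL,cv2.CHAIN_APPROX_NONE); c=max(cs,key=cv2.contourArea)
    h=cv2.convexHull(c)[:,0].astype(float)
    P=np.array([ray(n,p,z)[:2] for p in h],np.float32)
    r=cv2.minAreaRect(P*1000); b=cv2.boxPoints(r)/1000
    print(n,name,"c",np.round(r[0],1),"size",np.round(r[1],1),"ang",round(r[2],1)); return
hs=cv2.cvtColor(im,cv2.COLOR_BGR2HSV); hsc=cv2.cvtColor(sc,cv2.COLOR_BGR2HSV)
print(im[205,205],im[190,290],im[210,357],im[192,345],im[180,250], sc[250,412],sc[190,285])
wt=((hs[...,2]>140)&(hs[...,1]<60)).astype(np.uint8)*255
quad("top",wt,(180,150,255,260),.014,"tray")
ws=((hsc[...,2]>140)&(hsc[...,1]<60)).astype(np.uint8)*255
quad("scene",ws,(385,215,455,310),.014,"tray")
tan=((hs[...,1]>90)&(hs[...,2]>120)).astype(np.uint8)*255
quad("top",tan,(265,170,310,215),.026,"block")
quad("scene",((hsc[...,1]>60)&(hsc[...,2]>150)).astype(np.uint8)*255,(320,220,362,260),.026,"block")
win=cv2.inRange(hs,(80,15,90),(130,110,200)); cv2.imwrite("pics/win.png",win)
quad("top",win,(325,180,385,240),.05,"win")
winl=cv2.inRange(cv2.cvtColor(sc,cv2.COLOR_BGR2HSV),(80,8,80),(130,110,230))
quad("scene",winl,(255,170,320,225),.05,"win")
# dark stopper blob in top
d=((hs[...,2]<60)).astype(np.uint8)*255; mm=np.zeros_like(d); mm[182:202,278:298]=d[182:202,278:298]
cs,_=cv2.findContours(mm,cv2.RETR_EXTERNAL,cv2.CHAIN_APPROX_NONE);c=max(cs,key=cv2.contourArea);e=cv2.minEnclosingCircle(c);print(e,ray("top",e[0],.031),ray("top",e[0],.04))
for nm,uv,z in [("rack lt",(249,126),.08),("rack rb",(303,157),0),("drop",(362,156),.06),("blackdev",(57,190),.03)]: print(nm,ray("top",uv,z))
for nm,uv,z in [("ball",(180+186/6,155+174/6),.023),("flask top",(180+257/6,155+470/6),.066)]: print(nm,ray("top",uv,z))
```

```text
[190 184 187] [ 9 10  6] [121 119 116] [96 92 98] [88 87 89] [164 169 170] [116 118 114]
top tray c [531.6 138.2] size [229.5 109.7] ang 19.0
scene tray c [534.5 137.3] size [228.1 109.2] ang 19.1
top block c [593.7 -71.4] size [58.  57.6] ang 67.7
scene block c [597.1 -71.9] size [54.1 54. ] ang 67.6
top win c [ 577.  -289.2] size [ 5.1 12.3] ang 18.8
scene win c [ 553.2 -282.2] size [98.2 74.8] ang 80.4
((287.0, 191.6875), 4.7537994384765625) [ 0.59331566 -0.07211339  0.031     ] [ 0.59131189 -0.07290642  0.04      ]
rack lt [0.77407792 0.05575405 0.08      ]
rack rb [ 0.71552181 -0.10903655  0.        ]
drop [ 0.71396795 -0.28843239  0.06      ]
blackdev [0.54348113 0.62030033 0.03      ]
ball [0.60057729 0.16144261 0.023     ]
flask top [0.44877852 0.09692498 0.066     ]
```

play_rows:
  rows:
    - [0, 0, -0.1, 0, 0, -0.28, -1]
    - [0, 0, -0.1, 0, 0, -0.28, -1]
    - [0, 0, 0, 0, 0, -0.28, -1]
    - [0, 0, 0, 0, 0, -0.28, -1]
    - [0, 0, 0, 0, 0, -0.28, -1]

```text
clock: 0.6
position: [0.2491, 0.5707, 0.2212]
ee_rot: [1.847, 2.538, -0.01]
force: [-0.1, 1.1, -0.1]
width: 0.999
```

```bash
cat >> h.py <<'E'
from scipy.spatial.transform import Rotation as Ro
def state():
    o=observe(); R=Ro.from_rotvec(o["ee_rot"]).as_matrix()
    print("t",round(o["clock"],2),"p",np.round(o["position"],4),"xang",round(np.degrees(np.arctan2(R[1,0],R[0,0])),2),"z",np.round(R[:,2],4),"F",np.round(o["force"],2),"w",round(o["width"],3),"j",np.round(o["joints"],2)); return o,R
def to(tgt,ang=None):
    o,R=state(); d=R.T@(np.array(tgt)-o["position"])
    print("shift frac",np.round(d/.15,3),"n50",round(np.linalg.norm(d)/.05,1))
    a=np.arctan2(R[1,0],R[0,0]) if ang is None else np.radians(ang)
    Rt=np.array([[np.cos(a),np.sin(a),0],[np.sin(a),-np.cos(a),0],[0,0,-1]])
    print("turn frac",np.round(Ro.from_matrix(R.T@Rt).as_rotvec()/.5,3))
E
python3 - <<'E'
from h import *
to((.53,.0,.25),109)
print(ray("scene",(0,0),.05)*0)
for c in [(78,82),(200,112),(182,202),(57,168)]: print(ray("top",(320+c[0]/3.5,170+c[1]/3.5),.05))
print(np.mean([ray("top",(320+c[0]/3.5,170+c[1]/3.5),.05) for c in [(78,82),(200,112),(182,202),(57,168)]],0))
u=np.array([np.cos(np.radians(19)),np.sin(np.radians(19))]); c=np.array([.533,.138]); m=c-.08*u
print((proj("top",[*m,.066])-[180,155])*6,(proj("scene",[*m,.066])-[320,210])*6)
E
```

```text
t 0.6 p [0.2491 0.5707 0.2212] xang 107.91 z [-0.0018 -0.0066 -1.    ] F [-0.05  1.06 -0.1 ] w 0.999 j [-1.16  0.42 -0.13  1.52  0.06  1.21  0.59]
shift frac [-4.197  0.611 -0.17 ] n50 12.7
turn frac [-0.008  0.011 -0.038]
[ 0. -0.  0.]
[ 0.59686522 -0.23770494  0.05      ]
[ 0.57917681 -0.34206074  0.05      ]
[ 0.50151482 -0.33096967  0.05      ]
[ 0.52184379 -0.22513094  0.05      ]
[ 0.54985016 -0.28396657  0.05      ]
[228.06507102 449.75811213] [640.45848622  80.66383103]
```

play_rows:
  rows:
    - [-0.31, 0.045, -0.03, 0, 0, -0.03, -1]
    - [-0.31, 0.045, -0.03, 0, 0, 0, -1]
    - [-0.31, 0.045, -0.03, 0, 0, 0, -1]
    - [-0.31, 0.045, -0.03, 0, 0, 0, -1]
    - [-0.31, 0.045, 0, 0, 0, 0, -1]

```text
clock: 1.1
position: [0.3543, 0.3604, 0.2372]
ee_rot: [-1.805, -2.57, 0.017]
force: [0.8, 0.2, -0.1]
width: 1.0
```

play_rows:
  rows:
    - [-0.31, 0.045, 0, 0, 0, 0, -1]
    - [-0.31, 0.045, 0, 0, 0, 0, -1]
    - [-0.31, 0.045, 0, 0, 0, 0, -1]
    - [-0.31, 0.045, 0, 0, 0, 0, -1]
    - [-0.31, 0.045, 0, 0, 0, 0, -1]

```text
clock: 1.6
position: [0.467, 0.1431, 0.2378]
ee_rot: [-1.804, -2.57, 0.017]
force: [1.0, 0.9, 0.9]
width: 0.997
```

Run:
```python
from h import *
to((.55,-.07,.25),109)
```

```text
t 1.6 p [0.467  0.1431 0.2378] xang 109.87 z [-0.0076 -0.0081 -0.9999] F [0.99 0.92 0.95] w 0.997 j [-0.49  0.18  0.09  1.83 -0.01  1.15  1.53]
shift frac [-1.525  0.037 -0.074] n50 4.6
turn frac [-0.02  0.01  0.03]
```

Next I look at the tray with the wrist camera from here.

play_rows:
  rows:
    - [0, 0, 0, 0, 0, 0.03, -1]
    - [0, 0, 0, 0, 0, 0, -1]

```text
clock: 1.8
position: [0.4694, 0.1353, 0.2375]
ee_rot: [1.84, 2.546, -0.021]
force: [-1.0, 0.5, -0.3]
width: 1.002
```

Run:
```python
from h import *
state(); m=camera_model("wrist"); im=get_image("wrist"); cv2.imwrite("pics/w1.png",im); np.savez("w1.npz",**m)
print(-m["R"].T@m["t"])
u=np.array([np.cos(np.radians(19)),np.sin(np.radians(19))]); c=np.array([.533,.138])
for X in [[*(c-.08*u),.066],[*c,.084],[*(c+.07*u),.014],[.595,-.0717,.059],[.595,-.0717,.031]]: print(proj("wrist",X,m))
```

```text
t 1.8 p [0.4694 0.1353 0.2375] xang 108.29 z [-0.0074 -0.0108 -0.9999] F [-1.    0.52 -0.31] w 1.002 j [-0.48  0.18  0.1   1.83 -0.01  1.15  1.51]
[0.40068457 0.11254825 0.42918996]
[307.18656473 159.52325749]
[308.15564151 236.50839093]
[311.82694635 266.94738659]
[117.26638816 222.34392351]
[130.61241907 214.91588022]
```

View pics/w1.png

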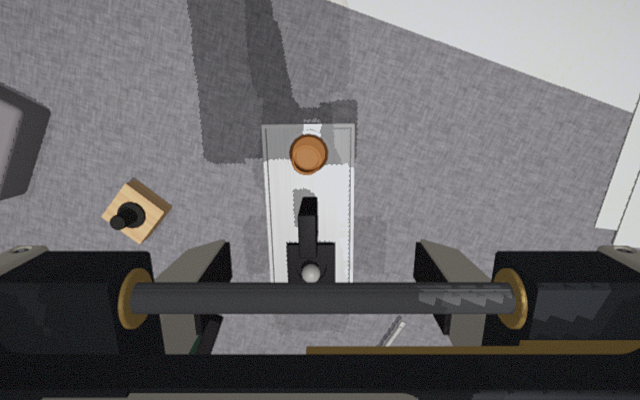

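Run:
```python
import cv2
im=cv2.imread("pics/w1.png")
a=cv2.resize(im[120:250,250:370],None,fx=4.5,fy=4.5,interpolation=cv2.INTER_CUBIC)
cv2.imwrite("pics/w1a.png",a)
cv2.imwrite("pics/w1b.png",cv2.resize(im[170:250,90:190],None,fx=6,fy=6,interpolation=cv2.INTER_CUBIC))
```

```text
(no output)
```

View pics/w1a.png

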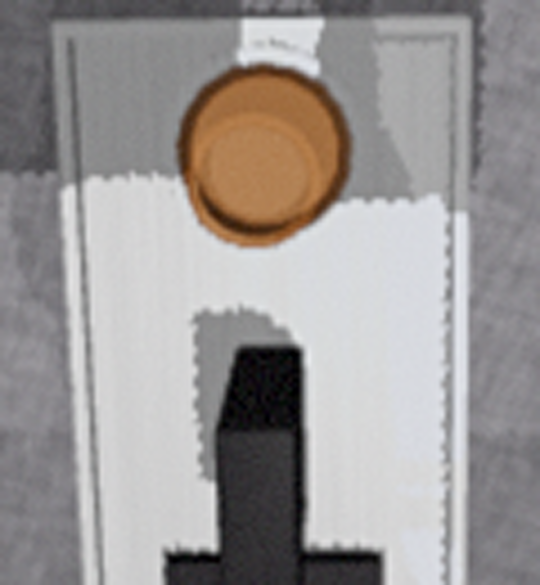

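View pics/w1b.png

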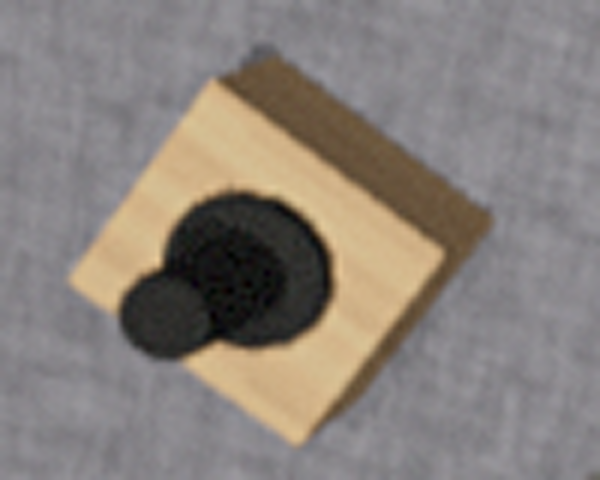

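Run:
```python
from h import *
m=dict(np.load("w1.npz")); print(m["K"][0,0])
im=cv2.imread("pics/w1.png"); im=cv2.convertScaleAbs(im,alpha=1.2)
u=np.array([np.cos(np.radians(19)),np.sin(np.radians(19))]); c=np.array([.533,.138])
f=c-.08*u; k=10; crop=cv2.resize(im[128:188,275:345],None,fx=k,fy=k,interpolation=cv2.INTER_CUBIC)
cv2.imwrite("pics/w1c0.png",crop.copy())
for z,r,col in [(.066,.0165,(0,255,0)),(.066,.013,(255,255,0)),(.01,.028,(255,0,0))]:
    P=np.array([(proj("wrist",[f[0]+r*np.cos(a),f[1]+r*np.sin(a),z],m)-[275,128]+.5)*k for a in np.linspace(0,6.3,60)]).astype(int)
    cv2.polylines(crop,[P],True,col,1)
cv2.imwrite("pics/w1c.png",crop)
```

```text
344.2266715558845
```

View pics/w1c.png

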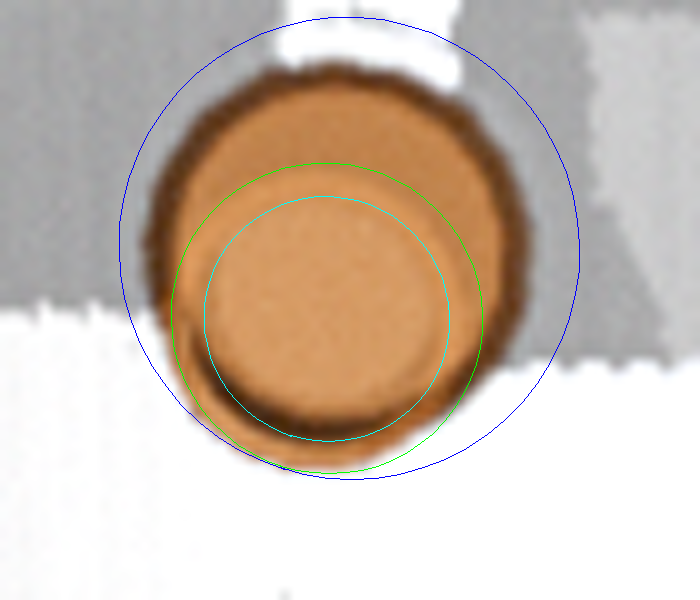

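The rim matches the prediction to within 1 px: mouth at about (0.457, 0.111), stopper at (0.595, -0.072). Now I go to the stopper.

Run:
```python
from h import *
to((.595,-.072,.13),109)
```

```text
t 1.85 p [0.4696 0.1349 0.2375] xang 108.32 z [-0.0071 -0.0115 -0.9999] F [-0.04 -0.74 -0.21] w 0.998 j [-0.48  0.18  0.1   1.83 -0.01  1.15  1.51]
shift frac [-1.566  0.368  0.727] n50 5.3
turn frac [-0.021  0.017 -0.024]
```

play_rows:
  rows:
    - [-0.31, 0.07, 0, -0.02, 0.017, -0.02, -1]
    - [-0.31, 0.07, 0.06, 0, 0, 0, -1]
    - [-0.31, 0.07, 0.12, 0, 0, 0, -1]
    - [-0.31, 0.07, 0.12, 0, 0, 0, -1]
    - [-0.3, 0.07, 0.12, 0, 0, 0, -1]

```text
clock: 2.35
position: [0.5984, -0.0535, 0.1749]
ee_rot: [-1.788, -2.582, -0.013]
force: [0.9, 1.4, -0.5]
width: 0.998
```

play_rows:
  rows:
    - [0, 0, 0.1, 0, 0, 0, -1]
    - [0, 0, 0.1, 0, 0, 0, -1]
    - [0, 0, 0, 0, 0, 0, -1]

```text
clock: 2.65
position: [0.5994, -0.0567, 0.1396]
ee_rot: [-1.79, -2.578, -0.006]
force: [-0.8, -0.2, -0.2]
width: 0.999
```

Run:
```python
from h import *
to((.595,-.072,.13),109)
m=camera_model("wrist"); im=get_image("wrist"); cv2.imwrite("pics/w2.png",im)
for X in [[.595,-.0717,.059],[.595,-.0717,.031]]: print(proj("wrist",X,m))
```

```text
t 2.65 p [ 0.5994 -0.0567  0.1396] xang 110.46 z [-6.e-04  5.e-03 -1.e+00] F [-0.76 -0.25 -0.16] w 0.999 j [-0.14  0.45  0.21  1.71 -0.11  1.    2.04]
shift frac [-0.086 -0.064  0.064] n50 0.4
turn frac [ 0.002 -0.01   0.051]
[307.78743324 186.53400452]
[308.86472308 179.15219868]
```

View pics/w2.png

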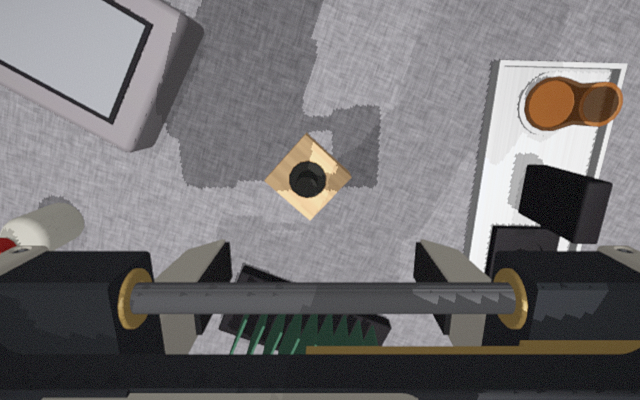

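Run:
```python
from h import *
m=camera_model("wrist"); o=observe(); print(o["position"])
im=cv2.imread("pics/w2.png"); k=8; x0,y0=260,130
crop=cv2.resize(im[y0:y0+95,x0:x0+100],None,fx=k,fy=k,interpolation=cv2.INTER_CUBIC)
crop=cv2.convertScaleAbs(crop,alpha=1.6,beta=20)
for z,r,col in [(.059,.009,(0,255,0)),(.031,.017,(255,255,0))]:
    P=np.array([(proj("wrist",[.595+r*np.cos(a),-.0717+r*np.sin(a),z],m)-[x0,y0]+.5)*k for a in np.linspace(0,6.3,60)]).astype(int)
    cv2.polylines(crop,[P],True,col,1)
cv2.imwrite("pics/w2c.png",cv2.resize(crop,(632,600)))
```

```text
[ 0.59999609 -0.05602065  0.14073952]
```

View pics/w2c.png

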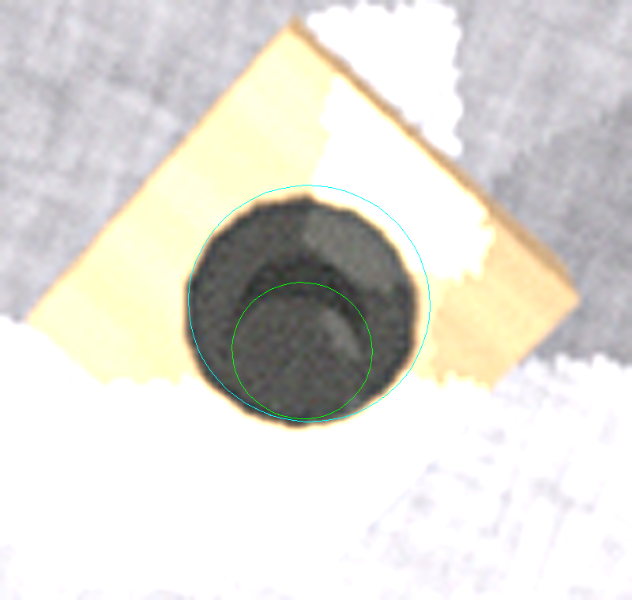

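play_rows:
  rows:
    - [-0.1, -0.06, 0, 0, -0.01, 0.05, -1]
    - [0, 0, 0, 0, 0, 0, -1]
    - [0, 0, 0, 0, 0, 0, -1]

```text
clock: 3.0
position: [0.5976, -0.0717, 0.143]
ee_rot: [1.818, 2.558, 0.007]
force: [0.2, 0.2, -0.2]
width: 1.001
```

Run:
```python
from h import *
to((.5955,-.0725,.036),109)
```

```text
t 3.0 p [ 0.5976 -0.0717  0.143 ] xang 109.2 z [ 0.0054  0.0014 -1.    ] F [ 0.16  0.19 -0.2 ] w 1.001 j [-0.12  0.44  0.22  1.71 -0.11  0.99  2.04]
shift frac [ 0.    -0.019  0.713] n50 2.1
turn frac [0.011 0.001 0.007]
```

play_rows:
  rows:
    - [0, -0.02, 0.2, 0.01, 0, 0.007, -1]
    - [0, 0, 0.2, 0, 0, 0, -1]
    - [0, 0, 0.15, 0, 0, 0, -1]
    - [0, 0, 0.05, 0, 0, 0, -1]
    - [0, 0, 0, 0, 0, 0, -1]

```text
clock: 3.5
position: [0.5988, -0.0715, 0.0557]
ee_rot: [1.818, 2.552, 0.01]
force: [-0.3, -0.7, 0.4]
width: 0.999
```

Run:
```python
from h import *
to((.5955,-.0725,.036),109)
```

```text
t 3.5 p [ 0.5988 -0.0715  0.0557] xang 109.08 z [ 1.030e-02  5.000e-04 -9.999e-01] F [-0.25 -0.69  0.36] w 0.999 j [-0.1   0.54  0.19  1.8  -0.14  0.81  2.06]
shift frac [ 0.001 -0.025  0.131] n50 0.4
turn frac [0.02  0.006 0.003]
```

play_rows:
  rows:
    - [0, -0.03, 0.07, 0.025, 0.006, 0, -1]
    - [0, 0, 0.04, 0.01, 0, 0, -1]
    - [0, 0, 0, 0, 0, 0, -1]

```text
clock: 3.8
position: [0.5963, -0.0729, 0.0408]
ee_rot: [-1.821, -2.557, 0.007]
force: [0.1, 0.7, 0.2]
width: 0.996
```

Run:
```python
from h import *
to((.5955,-.0725,.036),109)
```

```text
t 3.8 p [ 0.5963 -0.0729  0.0408] xang 109.1 z [-0.0045 -0.0025 -1.    ] F [0.07 0.72 0.17] w 0.996 j [-0.1   0.56  0.19  1.8  -0.14  0.79  2.06]
shift frac [ 0.005 -0.004  0.032] n50 0.1
turn frac [-0.01   0.002  0.003]
```

play_rows:
  rows:
    - [0, 0, 0.05, -0.005, 0, 0, -1]
    - [0, 0, 0, 0, 0, 0, -1]

```text
clock: 4.0
position: [0.597, -0.073, 0.0334]
ee_rot: [1.822, 2.559, -0.003]
force: [0.7, -0.0, -0.4]
width: 0.997
```

Run:
```python
from h import *
to((.5955,-.0725,.0345),109)
```

```text
t 4.0 p [ 0.597  -0.073   0.0334] xang 109.11 z [-7.0e-04 -1.7e-03 -1.0e+00] F [ 0.65 -0.02 -0.45] w 0.997 j [-0.1   0.57  0.19  1.81 -0.14  0.77  2.07]
shift frac [ 0.006 -0.008 -0.007] n50 0.0
turn frac [-0.002  0.003  0.004]
```

play_rows:
  rows:
    - [0.005, -0.008, -0.008, 0, 0, 0, 1]
    - [0, 0, 0, 0, 0, 0, 1]
    - [0, 0, 0, 0, 0, 0, 1]
    - [0, 0, 0, 0, 0, 0, 1]
    - [0, 0, 0, 0, 0, 0, 1]
  force: 25

```text
clock: 4.5
position: [0.5959, -0.0727, 0.0355]
ee_rot: [1.821, 2.558, -0.002]
force: [-0.8, 0.4, -1.0]
width: 0.614
```

play_rows:
  rows:
    - [0, 0, 0, 0, 0, 0, 1]
    - [0, 0, 0, 0, 0, 0, 1]
    - [0, 0, 0, 0, 0, 0, 1]
    - [0, 0, 0, 0, 0, 0, 1]

```text
clock: 4.9
position: [0.5961, -0.0728, 0.0356]
ee_rot: [1.821, 2.558, -0.001]
force: [0.1, -0.3, 0.0]
width: 0.266
```

Run:
```python
from h import *
to((.5955,-.0725,.0345),109)
cv2.imwrite("pics/w3.png",get_image("wrist"))
```

```text
t 4.9 p [ 0.5961 -0.0728  0.0356] xang 109.09 z [ 8.0e-04 -1.7e-03 -1.0e+00] F [ 0.09 -0.29  0.  ] w 0.266 j [-0.1   0.57  0.19  1.81 -0.14  0.78  2.07]
shift frac [ 0.003 -0.003  0.007] n50 0.0
turn frac [0.    0.004 0.003]
```

View pics/w3.png

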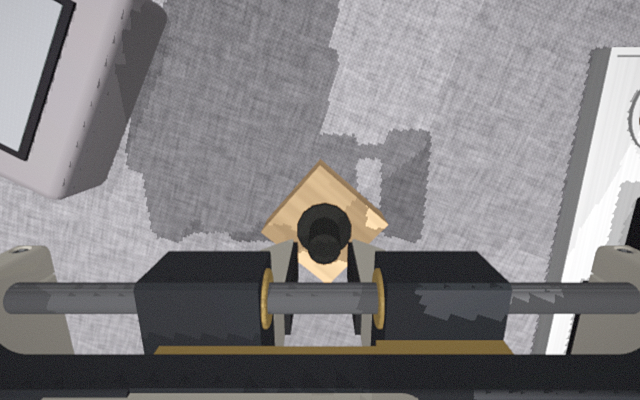

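play_rows:
  rows:
    - [0, 0, 0, 0, 0, 0, 1]
    - [0, 0, 0, 0, 0, 0, 1]
    - [0, 0, 0, 0, 0, 0, 1]
    - [0, 0, 0, 0, 0, 0, 1]
    - [0, 0, 0, 0, 0, 0, 1]

```text
clock: 5.45
position: [0.596, -0.0727, 0.0356]
ee_rot: [1.821, 2.558, -0.002]
force: [-0.2, 0.2, 0.2]
width: 0.004
```

Run:
```python
from h import *
to((.5955,-.0725,.15),109)
m=camera_model("wrist");im=get_image("wrist");cv2.imwrite("pics/w4.png",im)
for X in [[.5955,-.0725,.059],[.5955,-.0725,.031]]: print(proj("wrist",X,m))
cv2.imwrite("pics/w4.png",cv2.resize(im[150:350,230:420],None,fx=3,fy=3))
```

```text
t 5.45 p [ 0.596  -0.0727  0.0356] xang 109.09 z [ 7.0e-04 -1.7e-03 -1.0e+00] F [-0.22  0.15  0.24] w 0.004 j [-0.1   0.57  0.19  1.81 -0.14  0.78  2.07]
shift frac [ 0.001 -0.003 -0.763] n50 2.3
turn frac [0.    0.004 0.003]
[325.44111064 249.16010988]
[325.05611037 230.29910192]
```

View pics/w4.png

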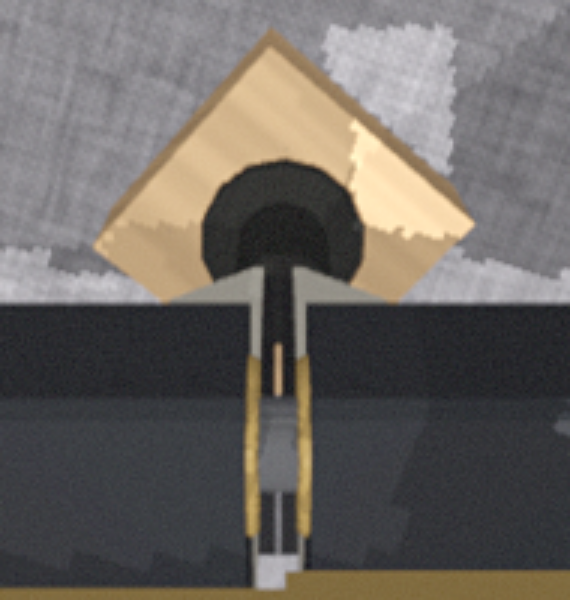

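Run:
```python
from h import *
o,R=state(); m=camera_model("wrist"); p=o["position"]
for dz in [0,-.019,-.04,-.066]:
    for dy in [-.0095,0,.0095]:
        print(dz,dy,proj("wrist",p+R@[0,dy,dz],m))
im=get_image("scene"); cv2.imwrite("pics/s1.png",cv2.resize(im[190:290,280:400],None,fx=6,fy=6,interpolation=cv2.INTER_CUBIC))
im=get_image("top"); cv2.imwrite("pics/tp1.png",im)
```

```text
t 5.5 p [ 0.596  -0.0727  0.0355] xang 109.09 z [ 7.0e-04 -1.7e-03 -1.0e+00] F [0.41 0.58 0.24] w 0.005 j [-0.1   0.57  0.19  1.81 -0.14  0.78  2.07]
0 -0.0095 [324.50091642 218.54631985]
0 0 [324.46816227 233.72842539]
0 0.0095 [324.4362466  248.52188159]
-0.019 -0.0095 [324.76917224 230.04751447]
-0.019 0 [324.72938337 246.55617478]
-0.019 0.0095 [324.69071164 262.60132521]
-0.04 -0.0095 [325.13551044 245.75389117]
-0.04 0 [325.08502849 264.02079245]
-0.04 0.0095 [325.0361337  281.71338284]
-0.066 -0.0095 [325.73731445 271.55562452]
-0.066 0 [325.66656016 292.57799035]
-0.066 0.0095 [325.59841773 312.82432282]
```

View pics/s1.png

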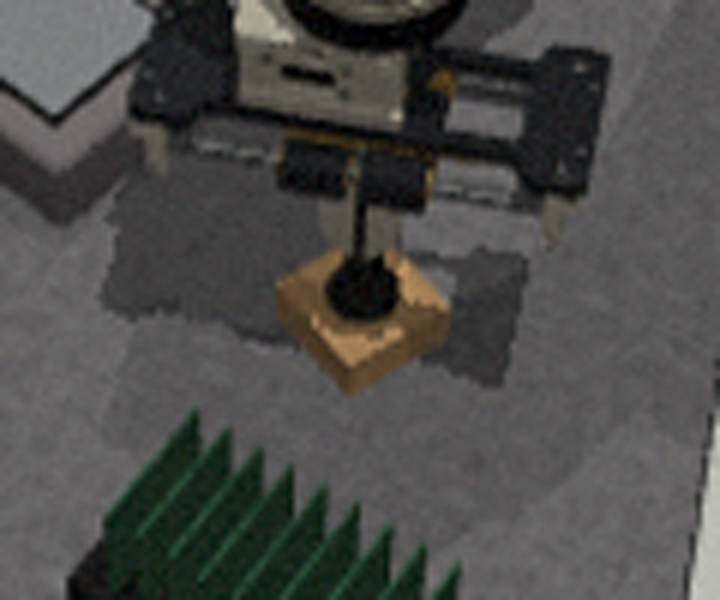

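The gripper shut completely (0.004), so it did not hold the knob. I'll open and look.

play_rows:
  rows:
    - [0, 0, 0, 0, 0, 0, -1]
    - [0, 0, 0, 0, 0, 0, -1]
    - [0, 0, 0, 0, 0, 0, -1]
    - [0, 0, 0, 0, 0, 0, -1]
    - [0, 0, 0, 0, 0, 0, -1]

```text
clock: 6.1
position: [0.596, -0.0727, 0.0356]
ee_rot: [1.821, 2.558, -0.001]
force: [-0.1, 0.1, 0.4]
width: 0.392
```

play_rows:
  rows:
    - [0, 0, -0.1, 0, 0, 0, -1]
    - [0, 0, -0.2, 0, 0, 0, -1]
    - [0, 0, -0.2, 0, 0, 0, -1]
    - [0, 0, 0, 0, 0, 0, -1]
    - [0, 0, 0, 0, 0, 0, -1]

```text
clock: 6.6
position: [0.5951, -0.0726, 0.1122]
ee_rot: [-1.822, -2.559, 0.004]
force: [0.4, 0.3, -0.7]
width: 0.828
```

Run:
```python
from h import *
state(); m=camera_model("wrist"); im=get_image("wrist"); cv2.imwrite("pics/w5full.png",im)
k=6; q=proj("wrist",[.595,-.072,.03],m); x0,y0=int(q[0]-55),int(q[1]-45)
crop=cv2.convertScaleAbs(cv2.resize(im[y0:y0+95,x0:x0+120],None,fx=k,fy=k,interpolation=cv2.INTER_CUBIC),alpha=1.5,beta=20)
for z,r,col in [(.059,.009,(0,255,0)),(.031,.017,(255,255,0))]:
    P=np.array([(proj("wrist",[.5955+r*np.cos(a),-.0725+r*np.sin(a),z],m)-[x0,y0]+.5)*k for a in np.linspace(0,6.3,60)]).astype(int)
    cv2.polylines(crop,[P],True,col,1)
cv2.imwrite("pics/w5.png",crop)
im=get_image("scene"); cv2.imwrite("pics/s2.png",cv2.resize(im[190:290,280:400],None,fx=6,fy=6,interpolation=cv2.INTER_CUBIC))
```

```text
t 6.6 p [ 0.5951 -0.0726  0.1122] xang 109.09 z [-0.0016 -0.0016 -1.    ] F [ 0.43  0.3  -0.65] w 0.828 j [-0.12  0.47  0.21  1.75 -0.12  0.94  2.05]
```

View pics/w5.png

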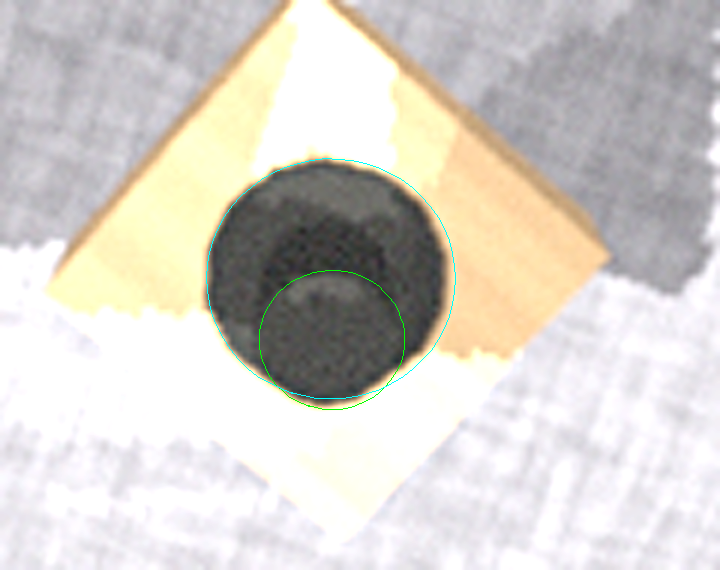

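View pics/s2.png

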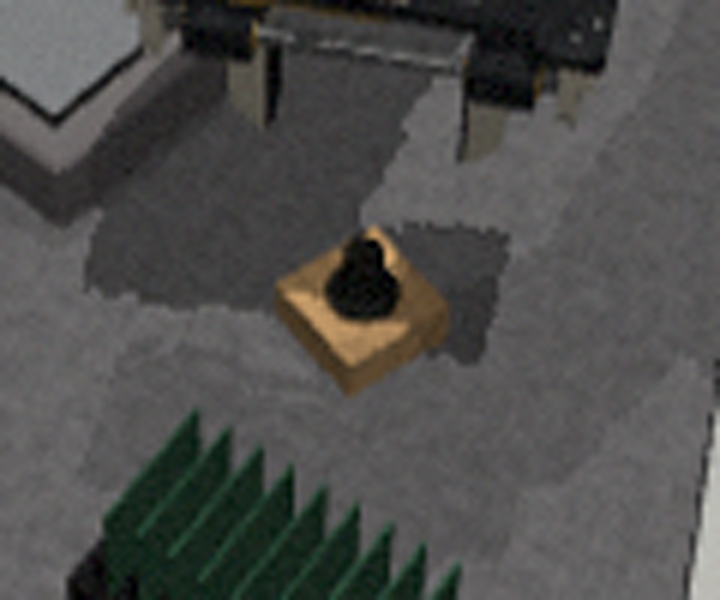

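Run:
```python
from h import *
o,R=state();p=o["position"]
im=get_image("scene"); 
crop=cv2.resize(im[180:280,280:400],None,fx=6,fy=6,interpolation=cv2.INTER_CUBIC)
w=o["width"]*.092/2
for dx,col in [(-w,(0,0,255)),(w,(0,255,0)),(0,(255,0,0))]:
  for dz in [0,-.019,-.0376]:
    q=(proj("scene",p+R@[dx,0,dz])-[280,180]+.5)*6; cv2.circle(crop,tuple(q.astype(int)),4,col,-1); print(dx,dz,q)
for z in (.026,.031,.059): print(z,(proj("scene",[.5955,-.0725,z])-[280,180]+.5)*6)
cv2.imwrite("pics/s3.png",crop)
```

```text
t 6.7 p [ 0.595  -0.0726  0.1117] xang 109.09 z [-0.0021 -0.0018 -1.    ] F [ 1.47  0.38 -0.15] w 0.916 j [-0.12  0.47  0.21  1.75 -0.12  0.94  2.04]
-0.042120533229985734 0 [272.15916274 216.77505686]
-0.042120533229985734 -0.019 [272.24420502 188.97868329]
-0.042120533229985734 -0.0376 [272.32947967 161.10635526]
0.042120533229985734 0 [465.44104767 251.23232006]
0.042120533229985734 -0.019 [467.89894118 223.53847023]
0.042120533229985734 -0.0376 [470.36423286 195.76126301]
0 0 [368.25313192 233.90617698]
0 -0.019 [369.51112912 206.15958184]
0 -0.0376 [370.77273734 178.33334173]
0.026 [362.72561531 352.51297268]
0.031 [363.01520575 345.98162487]
0.059 [364.66970199 308.66654606]
```

View pics/s3.png

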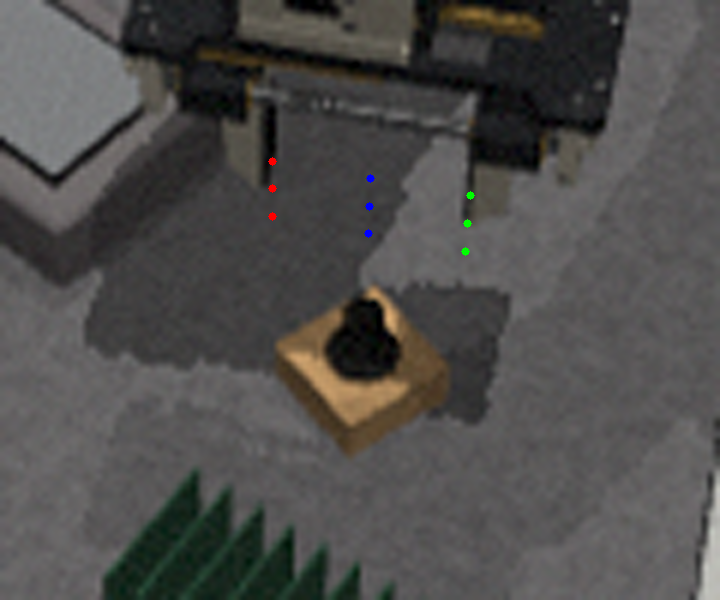

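The overlay shows the real fingertips about 2 cm above the reported TCP. The first closing must have passed just over the knob, which stands undisturbed. I'll go lower and check again before closing.

play_rows:
  rows:
    - [0, 0, 0.2, 0, 0, 0, -1]
    - [0, 0, 0.2, 0, 0, 0, -1]
    - [0, 0, 0.15, 0, 0, 0, -1]
    - [0, 0, 0.05, 0, 0, 0, -1]
    - [0, 0, 0, 0, 0, 0, -1]

```text
clock: 7.25
position: [0.5927, -0.0726, 0.0155]
ee_rot: [-1.82, -2.555, 0.008]
force: [-0.1, -0.0, 0.3]
width: 0.996
```

Run:
```python
from h import *
to((.5955,-.0725,.018),109)
o,R=state();p=o["position"]
im=get_image("scene"); 
crop=cv2.resize(im[180:280,280:400],None,fx=6,fy=6,interpolation=cv2.INTER_CUBIC)
w=o["width"]*.092/2
for dx,col in [(-w,(0,0,255)),(w,(0,255,0))]:
  for dz in [0,-.019,-.0376]:
    q=(proj("scene",p+R@[dx,0,dz])-[280,180]+.5)*6; cv2.circle(crop,tuple(q.astype(int)),3,col,-1)
cv2.imwrite("pics/s4.png",crop)
m=camera_model("wrist");im=get_image("wrist")
for dx,col in [(-w,(0,0,255)),(w,(0,255,0))]:
  for dz in [0,-.019,-.0376]:
   for dy in (-.0095,.0095):
    q=proj("wrist",p+R@[dx,dy,dz],m); cv2.circle(im,tuple(q.astype(int)),2,col,-1)
cv2.imwrite("pics/w6.png",im)
```

```text
t 7.25 p [ 0.5927 -0.0726  0.0155] xang 109.09 z [-0.0069 -0.0017 -1.    ] F [-0.1  -0.02  0.32] w 0.996 j [-0.1   0.59  0.18  1.83 -0.15  0.74  2.07]
shift frac [-0.005  0.018 -0.017] n50 0.1
turn frac [-0.014 -0.001  0.003]
t 7.25 p [ 0.5927 -0.0726  0.0155] xang 109.09 z [-0.0069 -0.0017 -1.    ] F [-0.1  -0.02  0.32] w 0.996 j [-0.1   0.59  0.18  1.83 -0.15  0.74  2.07]
```

View pics/s4.png

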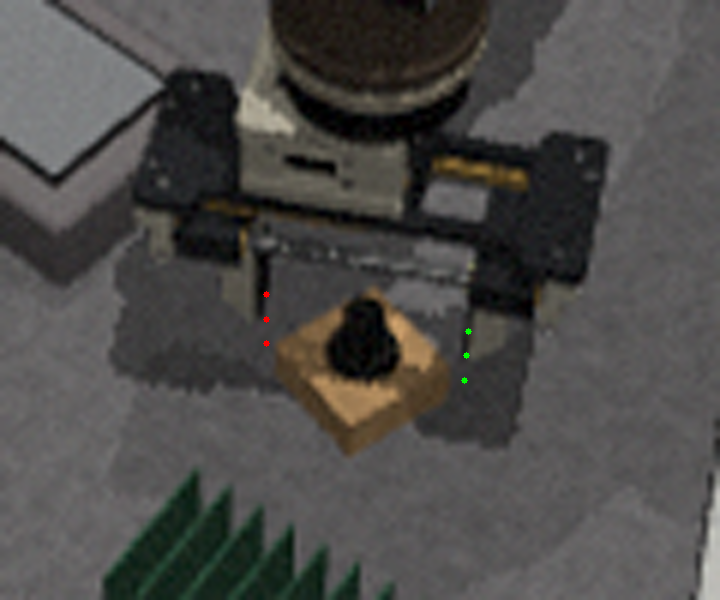

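View pics/w6.png

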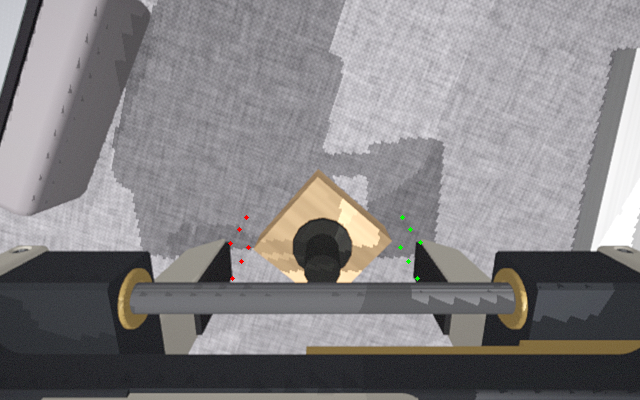

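play_rows:
  rows:
    - [0, 0.018, 0.03, -0.014, 0, 0, -1]
    - [0, 0, 0.015, 0, 0, 0, -1]
    - [0, 0, 0, 0, 0, 0, -1]

```text
clock: 7.65
position: [0.5986, -0.0719, 0.0124]
ee_rot: [1.819, 2.555, 0.007]
force: [-0.3, 0.5, 0.8]
width: 1.0
```

Run:
```python
from h import *
to((.5955,-.0725,.009),109)
```

```text
t 7.65 p [ 0.5986 -0.0719  0.0124] xang 109.09 z [ 7.2e-03  7.0e-04 -1.0e+00] F [-0.32  0.47  0.83] w 1.0 j [-0.09  0.6   0.18  1.83 -0.15  0.72  2.07]
shift frac [ 0.003 -0.021  0.023] n50 0.1
turn frac [0.014 0.003 0.003]
```

play_rows:
  rows:
    - [0.002, -0.012, 0.02, 0.008, 0, 0, -1]
    - [0, 0, 0, 0, 0, 0, -1]

```text
clock: 7.85
position: [0.5973, -0.0723, 0.01]
ee_rot: [1.82, 2.556, 0.003]
force: [-0.8, -0.0, 0.1]
width: 1.0
```

Run:
```python
from h import *
to((.5955,-.0725,.009),109)
```

```text
t 7.85 p [ 0.5973 -0.0723  0.01  ] xang 109.08 z [ 4.5e-03 -7.0e-04 -1.0e+00] F [-0.76 -0.05  0.06] w 1.0 j [-0.09  0.6   0.18  1.83 -0.15  0.72  2.07]
shift frac [ 0.003 -0.012  0.007] n50 0.0
turn frac [0.008 0.004 0.003]
```

play_rows:
  rows:
    - [0, -0.012, 0.005, 0.008, 0.003, 0, 1]
    - [0, 0, 0, 0, 0, 0, 1]
    - [0, 0, 0, 0, 0, 0, 1]
    - [0, 0, 0, 0, 0, 0, 1]
    - [0, 0, 0, 0, 0, 0, 1]
  force: 25

```text
clock: 8.35
position: [0.5956, -0.073, 0.0095]
ee_rot: [1.822, 2.559, -0.001]
force: [-0.7, 0.2, -0.1]
width: 0.613
```

play_rows:
  rows:
    - [0, 0, 0, 0, 0, 0, 1]
    - [0, 0, 0, 0, 0, 0, 1]
    - [0, 0, 0, 0, 0, 0, 1]
    - [0, 0, 0, 0, 0, 0, 1]
    - [0, 0, 0, 0, 0, 0, 1]

```text
clock: 8.85
position: [0.5956, -0.0729, 0.0095]
ee_rot: [1.822, 2.559, -0.001]
force: [-0.3, 0.1, 0.4]
width: 0.181
```

play_rows:
  rows:
    - [0, 0, 0, 0, 0, 0, 1]
    - [0, 0, 0, 0, 0, 0, 1]

```text
clock: 9.05
position: [0.5956, -0.0729, 0.0095]
ee_rot: [1.822, 2.559, -0.001]
force: [0.0, -0.6, 0.7]
width: 0.182
```

Run:
```python
from h import *
to((.5955,-.0725,.009),109)
im=get_image("wrist");cv2.imwrite("pics/w7.png",im)
```

```text
t 9.05 p [ 0.5956 -0.0729  0.0095] xang 109.09 z [ 3.e-04 -6.e-04 -1.e+00] F [ 0.   -0.55  0.69] w 0.182 j [-0.09  0.6   0.18  1.83 -0.15  0.72  2.08]
shift frac [ 0.003 -0.     0.003] n50 0.0
turn frac [0.    0.001 0.003]
```

View pics/w7.png

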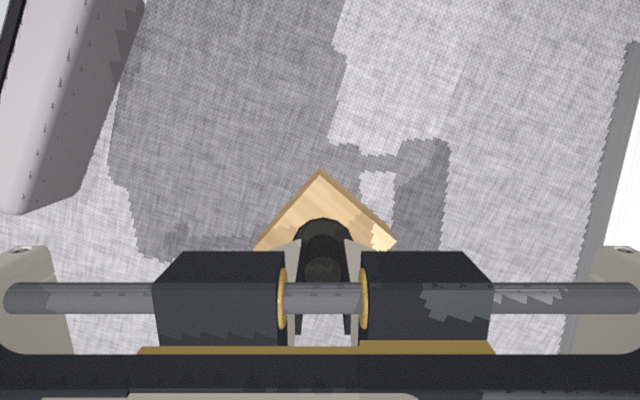

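Gripped at 16.7 mm on the 18 mm knob. Lifting.

play_rows:
  rows:
    - [0, 0, -0.1, 0, 0, 0, 1]
    - [0, 0, -0.2, 0, 0, 0, 1]
    - [0, 0, -0.25, 0, 0, 0, 1]
    - [0, 0, -0.25, 0, 0, 0, 1]
    - [0, 0, 0, 0, 0, 0, 1]

```text
clock: 9.6
position: [0.5948, -0.0732, 0.1368]
ee_rot: [-1.823, -2.558, 0.002]
force: [0.6, -0.4, 0.1]
width: 0.179
```

Run:
```python
from h import *
to((.4573,.1111,.13),109)
m=camera_model("wrist");im=get_image("wrist");cv2.imwrite("pics/w8.png",im)
```

```text
t 9.6 p [ 0.5948 -0.0732  0.1368] xang 109.05 z [-1.3e-03 -8.0e-04 -1.0e+00] F [ 0.59 -0.36  0.09] w 0.179 j [-0.12  0.45  0.22  1.72 -0.11  0.99  2.04]
shift frac [ 1.46  -0.466  0.046] n50 4.6
turn frac [-0.003  0.001  0.002]
```

View pics/w8.png

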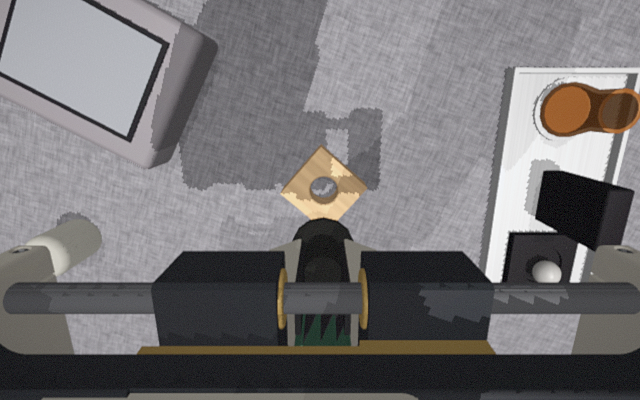

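play_rows:
  rows:
    - [0.25, -0.08, 0, 0, 0, 0, 1]
    - [0.28, -0.09, 0, 0, 0, 0, 1]
    - [0.28, -0.09, 0, 0, 0, 0, 1]
    - [0.28, -0.09, 0, 0, 0, 0, 1]
    - [0.22, -0.07, 0, 0, 0, 0, 1]

```text
clock: 10.15
position: [0.467, 0.0914, 0.1339]
ee_rot: [-1.835, -2.55, 0.009]
force: [-0.1, 1.4, -0.7]
width: 0.179
```

play_rows:
  rows:
    - [0.05, -0.02, 0, 0, 0, 0, 1]
    - [0, 0, 0, 0, 0, 0, 1]
    - [0, 0, 0, 0, 0, 0, 1]

```text
clock: 10.45
position: [0.4577, 0.1012, 0.1333]
ee_rot: [-1.824, -2.554, 0.011]
force: [-0.4, -0.3, -0.5]
width: 0.184
```

Run:
```python
from h import *
to((.4573,.1111,.12),109)
m=camera_model("wrist");im=get_image("wrist");cv2.imwrite("pics/w9.png",im)
k=4;x0,y0=240,130
c=cv2.resize(im[y0:y0+150,x0:x0+170],None,fx=k,fy=k,interpolation=cv2.INTER_CUBIC)
cv2.imwrite("pics/w9a.png",c)
s=get_image("scene"); cv2.imwrite("pics/s9.png",cv2.resize(s[200:320,360:480],None,fx=5,fy=5,interpolation=cv2.INTER_CUBIC))
```

```text
t 10.45 p [0.4577 0.1012 0.1333] xang 108.95 z [-0.0066 -0.0038 -1.    ] F [-0.36 -0.33 -0.46] w 0.184 j [-0.46  0.25  0.16  2.02 -0.05  0.88  1.62]
shift frac [0.064 0.02  0.088] n50 0.3
turn frac [-0.015  0.003 -0.002]
```

View pics/w9a.png

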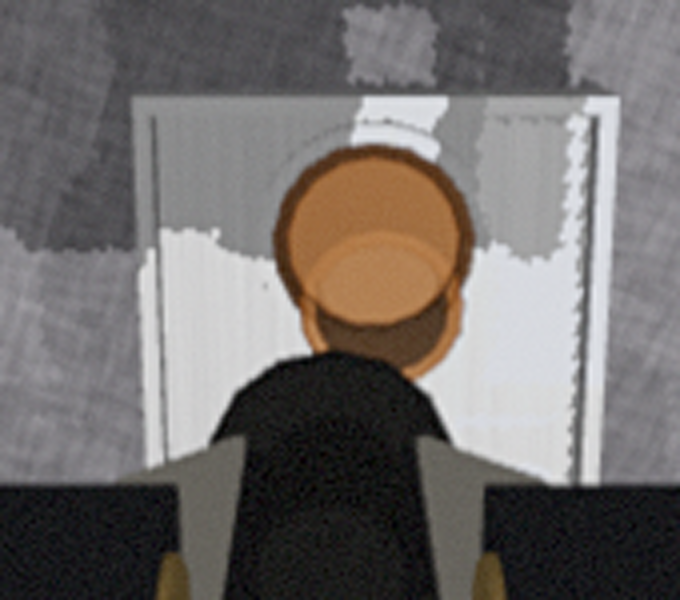

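View pics/s9.png

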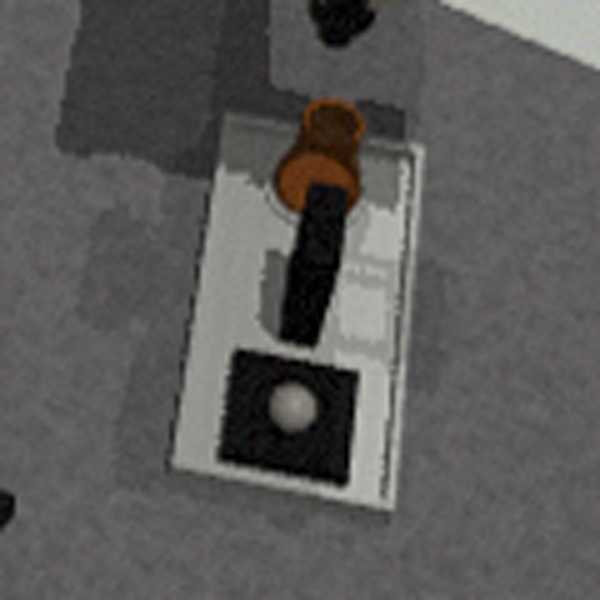

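Run:
```python
from h import *
m=camera_model("wrist");im=cv2.imread("pics/w9.png");k=7;x0,y0=290,150
M=np.array([.4573,.1111])
c=cv2.resize(im[y0:y0+80,x0:x0+90],None,fx=k,fy=k,interpolation=cv2.INTER_CUBIC)
def draw(n,c,m,off,k,M,z,r,col):
    P=np.array([(proj(n,[M[0]+r*np.cos(a),M[1]+r*np.sin(a),z],m)-off+.5)*k for a in np.linspace(0,6.3,80)]).astype(int); cv2.polylines(c,[P],True,col,1)
draw("wrist",c,m,[x0,y0],k,M,.066,.0165,(0,255,0));draw("wrist",c,m,[x0,y0],k,M,.066,.013,(255,255,0))
cv2.imwrite("pics/o1.png",c)
s=get_image("scene");x0,y0=405,210;k=12
c=cv2.resize(s[y0:y0+45,x0:x0+45],None,fx=k,fy=k,interpolation=cv2.INTER_CUBIC)
c=cv2.convertScaleAbs(c,alpha=1.5)
ms=camera_model("scene")
draw("scene",c,ms,[x0,y0],k,M,.066,.0165,(0,255,0));draw("scene",c,ms,[x0,y0],k,M,.066,.013,(255,255,0))
cv2.imwrite("pics/o2.png",c)
```

```text
(no output)
```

View pics/o1.png

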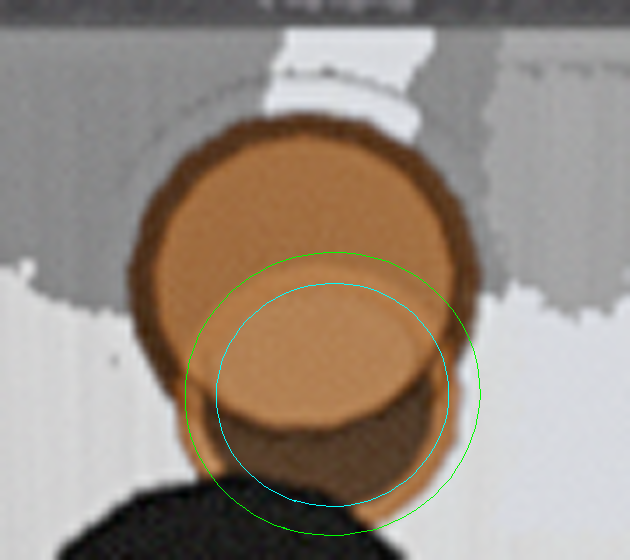

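View pics/o2.png

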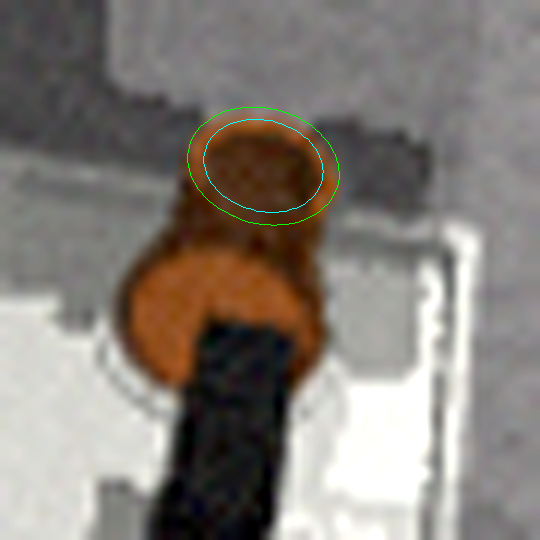

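play_rows:
  rows:
    - [0.045, 0.01, 0.03, -0.008, 0, 0, 1]
    - [0, 0, 0, 0, 0, 0, 1]

```text
clock: 10.8
position: [0.4586, 0.1062, 0.1282]
ee_rot: [1.833, 2.552, -0.005]
force: [0.3, 0.2, -0.4]
width: 0.179
```

Run:
```python
from h import *
to((.4575,.1107,.08),109)
```

```text
t 10.8 p [0.4586 0.1062 0.1282] xang 108.63 z [-0.0019 -0.0029 -1.    ] F [ 0.3   0.25 -0.44] w 0.179 j [-0.47  0.26  0.16  2.03 -0.05  0.86  1.61]
shift frac [0.031 0.004 0.322] n50 1.0
turn frac [-0.006  0.004 -0.013]
```

play_rows:
  rows:
    - [0.03, 0.003, 0.1, -0.004, 0.003, -0.01, 1]
    - [0, 0, 0.1, 0, 0, 0, 1]
    - [0, 0, 0, 0, 0, 0, 1]

```text
clock: 11.1
position: [0.4586, 0.1099, 0.0974]
ee_rot: [1.828, 2.554, -0.001]
force: [-0.2, -0.9, -0.8]
width: 0.178
```

Run:
```python
from h import *
to((.4575,.1107,.0495),109)
```

```text
t 11.1 p [0.4586 0.1099 0.0974] xang 108.82 z [ 6.e-04 -9.e-04 -1.e+00] F [-0.18 -0.86 -0.81] w 0.178 j [-0.47  0.3   0.15  2.06 -0.06  0.78  1.62]
shift frac [ 0.008 -0.005  0.319] n50 1.0
turn frac [ 0.001  0.002 -0.006]
```

play_rows:
  rows:
    - [0.006, -0.005, 0.06, 0, 0.002, -0.006, 1]
    - [0, 0, 0.06, 0, 0, 0, 1]
    - [0, 0, 0, 0, 0, 0, 1]

```text
clock: 11.4
position: [0.4583, 0.1103, 0.0788]
ee_rot: [1.825, 2.556, 0.001]
force: [0.2, -0.3, -0.1]
width: 0.182
```

Run:
```python
from h import *
to((.4575,.1107,.0495),109)
im=get_image("scene");cv2.imwrite("pics/s10.png",cv2.resize(im[190:290,370:470],None,fx=6,fy=6,interpolation=cv2.INTER_CUBIC))
im=get_image("wrist");cv2.imwrite("pics/w10.png",im)
```

```text
t 11.4 p [0.4583 0.1103 0.0788] xang 108.96 z [ 1.e-03  2.e-04 -1.e+00] F [ 0.17 -0.28 -0.12] w 0.182 j [-0.46  0.33  0.14  2.08 -0.07  0.73  1.62]
shift frac [ 0.004 -0.004  0.195] n50 0.6
turn frac [ 0.002  0.    -0.001]
```

View pics/s10.png

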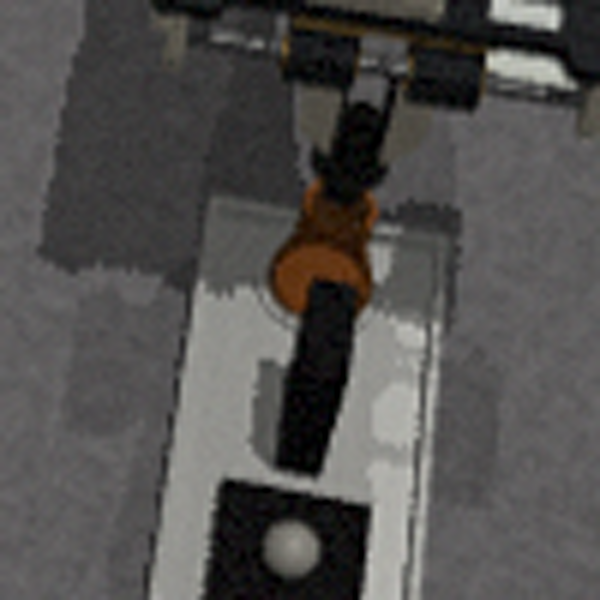

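View pics/w10.png

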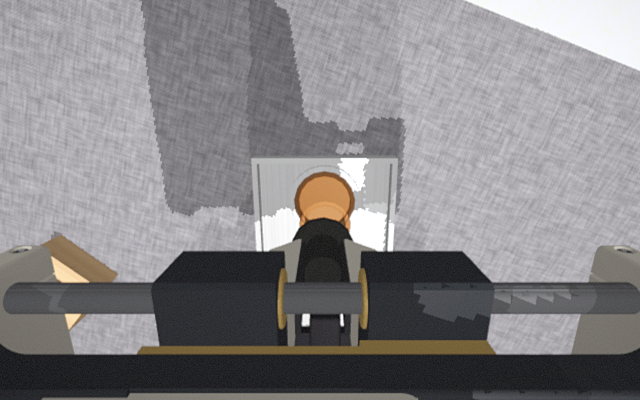

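play_rows:
  rows:
    - [0.003, -0.003, 0.05, 0, 0, 0, 1]
    - [0, 0, 0.05, 0, 0, 0, 1]
    - [0, 0, 0, 0, 0, 0, 1]

```text
clock: 11.8
position: [0.4589, 0.111, 0.0642]
ee_rot: [1.824, 2.555, 0.005]
force: [-0.1, 0.4, -0.3]
width: 0.182
```

Run:
```python
from h import *
to((.4575,.1107,.0495),109)
```

```text
t 11.8 p [0.4589 0.111  0.0642] xang 108.95 z [ 0.0037  0.0012 -1.    ] F [-0.06  0.38 -0.33] w 0.182 j [-0.46  0.35  0.14  2.1  -0.07  0.69  1.63]
shift frac [ 0.001 -0.01   0.098] n50 0.3
turn frac [ 0.008  0.    -0.002]
```

play_rows:
  rows:
    - [0, -0.007, 0.04, 0.004, 0, 0, 1]
    - [0, 0, 0.03, 0, 0, 0, 1]
    - [0, 0, 0, 0, 0, 0, 1]

```text
clock: 12.1
position: [0.4578, 0.1107, 0.0526]
ee_rot: [1.825, 2.556, 0.002]
force: [-0.1, -0.8, -1.0]
width: 0.184
```

Run:
```python
from h import *
to((.4575,.1107,.0495),109)
```

```text
t 12.1 p [0.4578 0.1107 0.0526] xang 108.96 z [ 1.3e-03  4.0e-04 -1.0e+00] F [-0.1  -0.8  -1.05] w 0.184 j [-0.46  0.37  0.14  2.11 -0.08  0.66  1.63]
shift frac [ 0.001 -0.002  0.021] n50 0.1
turn frac [ 0.003  0.    -0.002]
```

play_rows:
  rows:
    - [0, 0, 0.02, 0, 0, 0, 1]
    - [0, 0, 0.01, 0, 0, 0, 1]
    - [0, 0, 0.01, 0, 0, 0, 1]

```text
clock: 12.4
position: [0.4584, 0.1109, 0.0489]
ee_rot: [1.825, 2.556, 0.004]
force: [-10.8, -2.2, 35.0]
width: 0.183
```

Run:
```python
from h import *
to((.4575,.1107,.0495),109)
im=get_image("scene");cv2.imwrite("pics/s11.png",cv2.resize(im[190:290,370:470],None,fx=6,fy=6,interpolation=cv2.INTER_CUBIC))
```

```text
t 12.4 p [0.4584 0.1109 0.0489] xang 108.94 z [ 0.0024  0.0015 -1.    ] F [-10.79  -2.17  34.98] w 0.183 j [-0.45  0.38  0.13  2.11 -0.08  0.65  1.64]
shift frac [ 0.001 -0.006 -0.004] n50 0.0
turn frac [ 0.006 -0.001 -0.002]
```

View pics/s11.png

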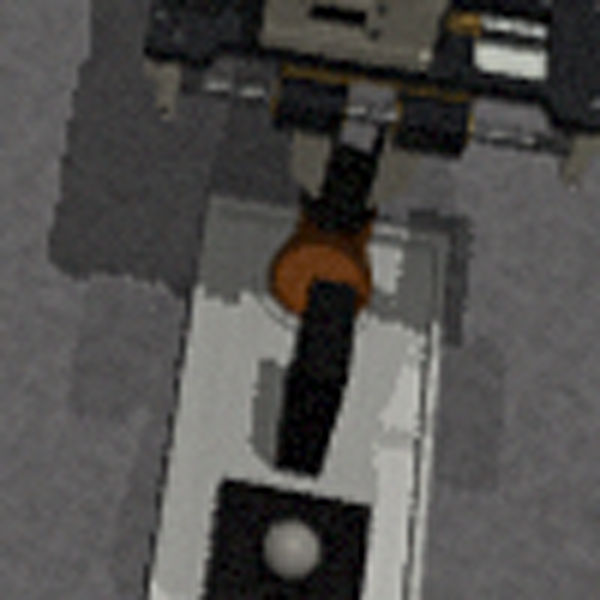

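Flange is seated (35 N push at the expected height). I relieve the push and let go.

play_rows:
  rows:
    - [0, 0, 0, 0, 0, 0, 1]
    - [0, 0, 0, 0, 0, 0, 1]

```text
clock: 12.65
position: [0.4585, 0.111, 0.0497]
ee_rot: [1.825, 2.555, 0.006]
force: [-0.6, -0.8, -1.5]
width: 0.18
```

play_rows:
  rows:
    - [0, 0, 0, 0, 0, 0, -1]
    - [0, 0, 0, 0, 0, 0, -1]
    - [0, 0, 0, 0, 0, 0, -1]
    - [0, 0, 0, 0, 0, 0, -1]
    - [0, 0, 0, 0, 0, 0, -1]

```text
clock: 13.15
position: [0.4587, 0.111, 0.0492]
ee_rot: [1.825, 2.555, 0.006]
force: [-0.6, 0.4, -0.0]
width: 0.564
```

Run:
```python
from h import *
state()
```

```text
t 13.15 p [0.4587 0.111  0.0492] xang 108.94 z [ 0.0034  0.002  -1.    ] F [-0.57  0.36 -0.04] w 0.564 j [-0.45  0.38  0.13  2.11 -0.08  0.65  1.64]
```

play_rows:
  rows:
    - [0, 0, 0, 0, 0, 0, -1]
    - [0, 0, -0.1, 0, 0, 0, -1]
    - [0, 0, -0.25, 0, 0, 0, -1]
    - [0, 0, -0.25, 0, 0, 0, -1]
    - [0, 0, -0.2, 0, 0, 0, -1]

```text
clock: 13.65
position: [0.4549, 0.1095, 0.1688]
ee_rot: [-1.824, -2.553, 0.008]
force: [1.0, 0.0, -0.2]
width: 0.981
```

play_rows:
  rows:
    - [0, 0.1, -0.15, 0, 0, 0, -1]
    - [0, 0.1, 0, 0, 0, 0, -1]
    - [0, 0, 0, 0, 0, 0, -1]

```text
clock: 13.95
position: [0.4862, 0.1202, 0.1972]
ee_rot: [1.826, 2.556, 0.003]
force: [-1.5, -1.0, -0.7]
width: 0.997
```

Run:
```python
from h import *
state(); m=camera_model("wrist"); np.savez("w12.npz",**m); im=get_image("wrist"); cv2.imwrite("pics/w12.png",im)
u=np.array([np.cos(np.radians(19)),np.sin(np.radians(19))]); c=np.array([.533,.138])
v=np.array([-u[1],u[0]])
for a,b,z in [(25,10,84),(25,-10,84),(-25,10,84),(-25,-10,84)]: print(proj("wrist",[*(c+a/1000*u+b/1000*v),z/1000],m))
im=get_image("scene");cv2.imwrite("pics/s12.png",cv2.resize(im[200:320,370:470],None,fx=5,fy=5,interpolation=cv2.INTER_CUBIC))
```

```text
t 13.95 p [0.4862 0.1202 0.1972] xang 108.93 z [ 0.0015  0.0013 -1.    ] F [-1.5  -0.97 -0.68] w 0.997 j [-0.49  0.23  0.17  1.88 -0.04  1.04  1.6 ]
[335.38409808 263.30752979]
[314.76285682 263.346683  ]
[335.9016348  214.30198925]
[314.37661081 214.3375899 ]
```

View pics/w12.png

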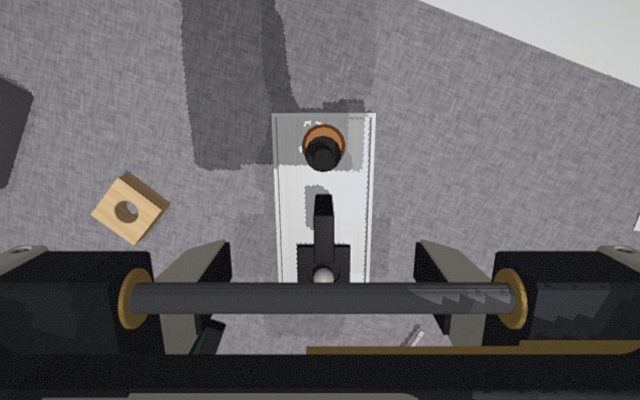

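View pics/s12.png

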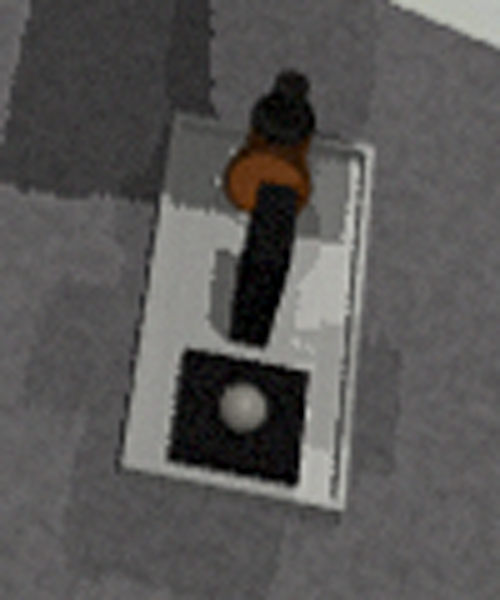

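Run:
```python
from h import *
m=dict(np.load("w12.npz")); im=cv2.imread("pics/w12.png");k=4;x0,y0=260,100
c=cv2.convertScaleAbs(cv2.resize(im[y0:y0+150+40,x0:x0+130],None,fx=k,fy=k,interpolation=cv2.INTER_CUBIC),alpha=1.3,beta=30)
u=np.array([np.cos(np.radians(19)),np.sin(np.radians(19))]); ct=np.array([.533,.138]);v=np.array([-u[1],u[0]])
def poly(L,W,z,col,cc):
    P=np.array([(proj("wrist",[*(cc+a*L/2*u+b*W/2*v),z],m)-[x0,y0]+.5)*k for a,b in [(1,1),(1,-1),(-1,-1),(-1,1)]]).astype(int);cv2.polylines(c,[P],True,col,1)
poly(.05,.02,.084,(0,255,0),ct);poly(.23,.11,.014,(255,255,0),ct)
cv2.imwrite("pics/o12.png",cv2.resize(c,None,fx=.78,fy=.78))
```

```text
(no output)
```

View pics/o12.png

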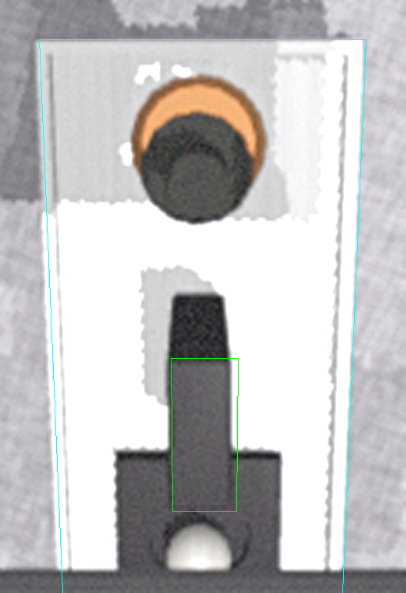

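Run:
```python
from h import *
to((.5332,.1376,.12),109)
```

```text
t 14.05 p [0.4845 0.1194 0.1965] xang 108.9 z [-6.e-04  4.e-04 -1.e+00] F [ 0.2  -0.5  -1.18] w 0.998 j [-0.49  0.22  0.17  1.88 -0.04  1.04  1.6 ]
shift frac [0.009 0.347 0.51 ] n50 1.8
turn frac [-0.001 -0.001 -0.003]
```

play_rows:
  rows:
    - [0.005, 0.17, 0, 0, 0, 0, -1]
    - [0.004, 0.17, 0.1, 0, 0, 0, -1]
    - [0, 0, 0.2, 0, 0, 0, -1]
    - [0, 0, 0.15, 0, 0, 0, -1]
    - [0, 0, 0, 0, 0, 0, -1]
  force: 45

```text
clock: 14.55
position: [0.5285, 0.1358, 0.1242]
ee_rot: [-1.825, -2.552, 0.008]
force: [-0.9, -0.5, -0.0]
width: 1.001
```

Run:
```python
from h import *
to((.5332,.1376,.018),109)
```

```text
t 14.55 p [0.5285 0.1358 0.1242] xang 108.86 z [-0.0067 -0.0014 -1.    ] F [-0.91 -0.54 -0.03] w 1.001 j [-0.47  0.38  0.16  1.86 -0.08  0.92  1.63]
shift frac [0.001 0.038 0.708] n50 2.1
turn frac [-0.014 -0.002 -0.005]
```

play_rows:
  rows:
    - [0, 0.03, 0.1, -0.008, 0, -0.005, -1]
    - [0, 0, 0.15, 0, 0, 0, -1]
    - [0, 0, 0.15, 0, 0, 0, -1]
    - [0, 0, 0, 0, 0, 0, -1]
    - [0, 0, 0, 0, 0, 0, -1]

```text
clock: 15.05
position: [0.5305, 0.1361, 0.0655]
ee_rot: [-1.823, -2.554, 0.005]
force: [0.8, 0.6, 1.3]
width: 0.999
```

Run:
```python
from h import *
to((.5332,.1376,.018),109)
im=get_image("wrist");cv2.imwrite("pics/w13.png",im)
im=get_image("scene");cv2.imwrite("pics/s13.png",cv2.resize(im[180:320,350:480],None,fx=4.2,fy=4.2,interpolation=cv2.INTER_CUBIC))
```

```text
t 15.05 p [0.5305 0.1361 0.0655] xang 108.96 z [-4.8e-03 -7.0e-04 -1.0e+00] F [0.8  0.55 1.26] w 0.999 j [-0.46  0.46  0.15  1.91 -0.09  0.78  1.64]
shift frac [0.003 0.022 0.317] n50 1.0
turn frac [-0.01  -0.002 -0.001]
```

View pics/w13.png

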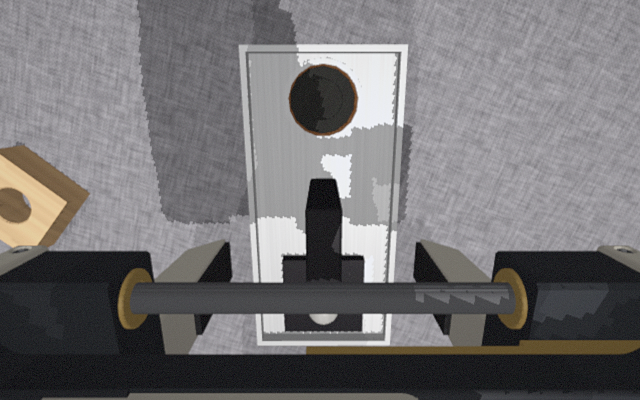

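View pics/s13.png

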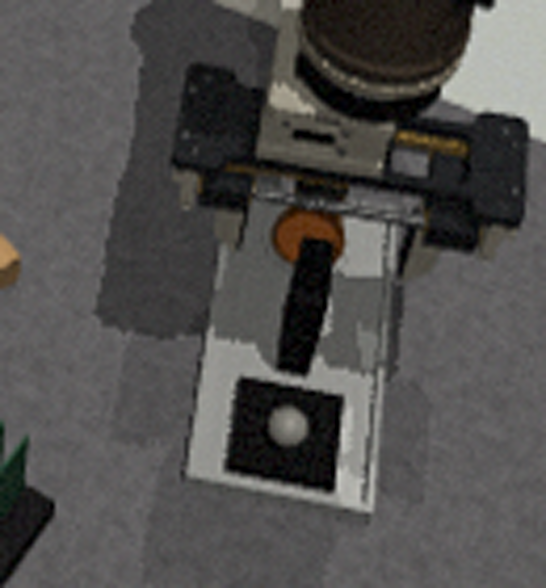

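play_rows:
  rows:
    - [0, 0.015, 0.12, -0.006, 0, 0, -1]
    - [0, 0, 0.12, 0, 0, 0, -1]
    - [0, 0, 0.06, 0, 0, 0, -1]
    - [0, 0, 0, 0, 0, 0, -1]
    - [0, 0, 0, 0, 0, 0, -1]

```text
clock: 15.65
position: [0.537, 0.1384, 0.0259]
ee_rot: [1.823, 2.554, 0.012]
force: [0.4, -0.6, 0.0]
width: 0.999
```

Run:
```python
from h import *
to((.5332,.1376,.018),109)
```

```text
t 15.65 p [0.537  0.1384 0.0259] xang 108.97 z [ 0.0077  0.0042 -1.    ] F [ 0.41 -0.62  0.04] w 0.999 j [-0.45  0.51  0.13  1.94 -0.11  0.69  1.66]
shift frac [ 0.003 -0.026  0.052] n50 0.2
turn frac [ 0.017 -0.003 -0.001]
```

play_rows:
  rows:
    - [0, -0.014, 0.03, 0.01, -0.002, 0, -1]
    - [0, 0, 0.01, 0, 0, 0, -1]
    - [0, 0, 0, 0, 0, 0, -1]

```text
clock: 15.95
position: [0.536, 0.1381, 0.0214]
ee_rot: [1.823, 2.555, 0.008]
force: [0.3, 0.1, 0.5]
width: 0.999
```

Run:
```python
from h import *
to((.5332,.1376,.018),109)
```

```text
t 15.95 p [0.536  0.1381 0.0214] xang 108.97 z [ 0.0055  0.0024 -1.    ] F [0.33 0.12 0.54] w 0.999 j [-0.45  0.52  0.13  1.94 -0.11  0.68  1.66]
shift frac [ 0.003 -0.019  0.022] n50 0.1
turn frac [ 0.012 -0.001 -0.001]
```

play_rows:
  rows:
    - [0, -0.017, 0.018, 0.012, 0, 0, -1]
    - [0, 0, 0, 0, 0, 0, -1]

```text
clock: 16.15
position: [0.5336, 0.1373, 0.0187]
ee_rot: [-1.825, -2.557, -0.0]
force: [0.3, -0.3, -0.4]
width: 1.003
```

Run:
```python
from h import *
to((.5332,.1376,.018),109)
```

```text
t 16.15 p [0.5336 0.1373 0.0187] xang 108.97 z [-3.e-04  4.e-04 -1.e+00] F [ 0.26 -0.33 -0.36] w 1.003 j [-0.45  0.53  0.13  1.94 -0.11  0.68  1.66]
shift frac [ 0.003 -0.002  0.005] n50 0.0
turn frac [-0.    -0.001 -0.001]
```

play_rows:
  rows:
    - [0, 0, 0, 0, 0, 0, 1]
    - [0, 0, 0, 0, 0, 0, 1]
    - [0, 0, 0, 0, 0, 0, 1]
    - [0, 0, 0, 0, 0, 0, 1]
    - [0, 0, 0, 0, 0, 0, 1]
  force: 10

```text
clock: 16.65
position: [0.5337, 0.1373, 0.0188]
ee_rot: [-1.825, -2.557, -0.0]
force: [-0.7, -0.3, 0.5]
width: 0.617
```

play_rows:
  rows:
    - [0, 0, 0, 0, 0, 0, 1]
    - [0, 0, 0, 0, 0, 0, 1]
    - [0, 0, 0, 0, 0, 0, 1]
    - [0, 0, 0, 0, 0, 0, 1]
    - [0, 0, 0, 0, 0, 0, 1]

```text
clock: 17.15
position: [0.5336, 0.1374, 0.0188]
ee_rot: [-1.825, -2.557, -0.0]
force: [0.3, 0.4, 0.8]
width: 0.22
```

play_rows:
  rows:
    - [0, 0, 0, 0, 0, 0, 1]
    - [0, 0, 0, 0, 0, 0, 1]
    - [0, 0, 0, 0, 0, 0, 1]
  force: 25

```text
clock: 17.45
position: [0.5337, 0.1374, 0.0188]
ee_rot: [-1.825, -2.557, -0.0]
force: [0.4, 0.3, 0.0]
width: 0.214
```

play_rows:
  rows:
    - [0, 0, 0, 0, 0, 0, 1]
    - [0, 0, 0, 0, 0, 0, 1]
    - [0, 0, 0, 0, 0, 0, 1]
  force: 48

```text
clock: 17.75
position: [0.5336, 0.1374, 0.0188]
ee_rot: [-1.825, -2.557, -0.0]
force: [-0.6, -0.8, 0.4]
width: 0.216
```

Run:
```python
from h import *
to((.5332,.1376,.018),109)
im=get_image("wrist");cv2.imwrite("pics/w14.png",im)
im=get_image("scene");cv2.imwrite("pics/s14.png",cv2.resize(im[180:320,350:480],None,fx=4.2,fy=4.2,interpolation=cv2.INTER_CUBIC))
```

```text
t 17.75 p [0.5336 0.1374 0.0188] xang 108.98 z [-3.e-04  5.e-04 -1.e+00] F [-0.58 -0.81  0.43] w 0.216 j [-0.45  0.53  0.13  1.94 -0.11  0.68  1.66]
shift frac [ 0.002 -0.002  0.006] n50 0.0
turn frac [-0.    -0.001 -0.001]
```

View pics/w14.png

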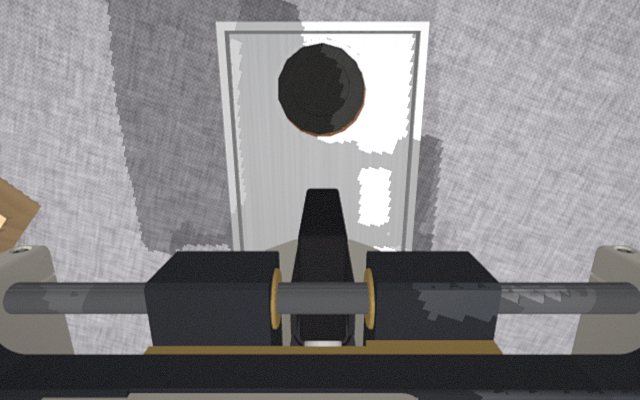

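View pics/s14.png

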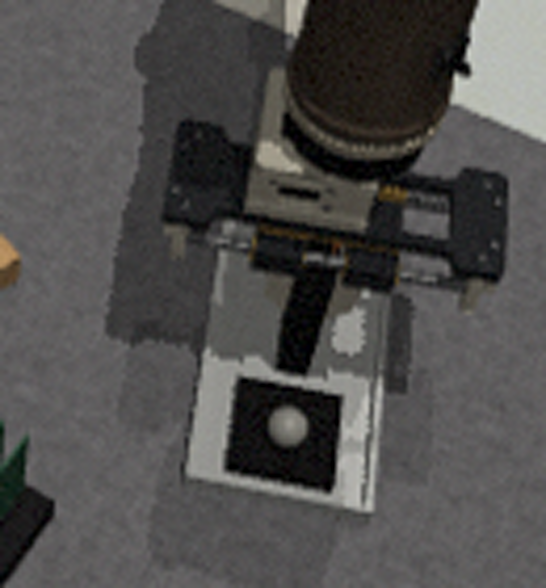

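play_rows:
  rows:
    - [0, 0, -0.02, 0, 0, 0, 1]
    - [0, 0, -0.03, 0, 0, 0, 1]
    - [0, 0, -0.04, 0, 0, 0, 1]
    - [0, 0, -0.05, 0, 0, 0, 1]
    - [0, 0, -0.05, 0, 0, 0, 1]

```text
clock: 18.35
position: [0.5313, 0.1365, 0.0475]
ee_rot: [-1.823, -2.554, 0.006]
force: [1.0, 0.2, -4.8]
width: 0.217
```

Run:
```python
from h import *
to((.5332,.1376,.17),109)
im=get_image("scene");cv2.imwrite("pics/s15.png",cv2.resize(im[160:320,340:480],None,fx=4,fy=4,interpolation=cv2.INTER_CUBIC))
```

```text
t 18.35 p [0.5313 0.1365 0.0475] xang 108.97 z [-0.0051 -0.0013 -1.    ] F [ 0.96  0.22 -4.83] w 0.217 j [-0.45  0.48  0.14  1.92 -0.1   0.75  1.65]
shift frac [ 0.003  0.01  -0.817] n50 2.4
turn frac [-0.01  -0.001 -0.001]
```

View pics/s15.png

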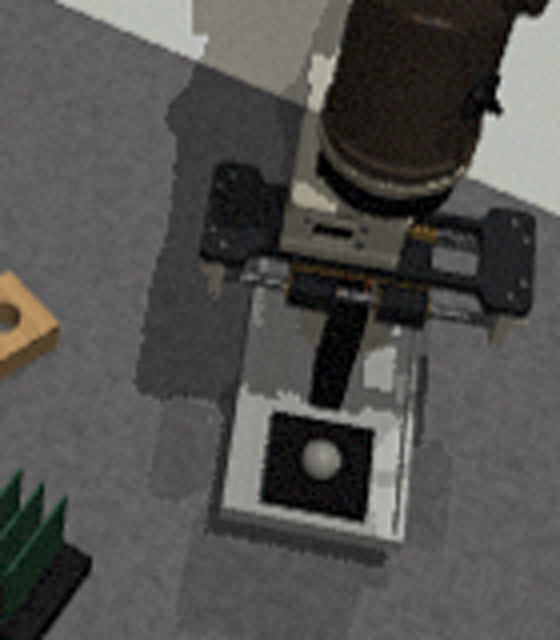

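Lifted about 29 mm with the ball in place and 4.8 N of weight. I keep rising gently.

play_rows:
  rows:
    - [0, 0, -0.03, -0.003, 0, 0, 1]
    - [0, 0, -0.05, 0, 0, 0, 1]
    - [0, 0, -0.07, 0, 0, 0, 1]
    - [0, 0, -0.08, 0, 0, 0, 1]
    - [0, 0, -0.08, 0, 0, 0, 1]

```text
clock: 18.9
position: [0.5315, 0.1365, 0.0985]
ee_rot: [-1.824, -2.555, 0.004]
force: [0.0, -0.0, -4.4]
width: 0.217
```

play_rows:
  rows:
    - [0, 0, -0.08, 0, 0, 0, 1]
    - [0, 0, -0.08, 0, 0, 0, 1]
    - [0, 0, -0.08, 0, 0, 0, 1]
    - [0, 0, -0.08, 0, 0, 0, 1]
    - [0, 0, -0.06, 0, 0, 0, 1]

```text
clock: 19.4
position: [0.5321, 0.1366, 0.1622]
ee_rot: [-1.825, -2.556, 0.001]
force: [-0.2, 0.6, -6.0]
width: 0.216
```

play_rows:
  rows:
    - [0, 0, -0.04, 0, 0, 0, 1]
    - [0, 0, -0.02, 0, 0, 0, 1]
    - [0, 0, 0, 0, 0, 0, 1]

```text
clock: 19.7
position: [0.5327, 0.1368, 0.1733]
ee_rot: [1.825, 2.557, 0.002]
force: [0.4, -0.1, -4.0]
width: 0.211
```

Run:
```python
from h import *
to((.5515,-.283,.175),109)
im=get_image("scene");cv2.imwrite("pics/s16.png",cv2.resize(im[100:300,300:500],None,fx=3,fy=3,interpolation=cv2.INTER_CUBIC))
```

```text
t 19.7 p [0.5327 0.1368 0.1733] xang 108.95 z [ 7.e-04  9.e-04 -1.e+00] F [ 0.44 -0.13 -4.  ] w 0.211 j [-0.48  0.33  0.17  1.8  -0.07  1.02  1.62]
shift frac [-2.688 -0.79  -0.014] n50 8.4
turn frac [ 0.002 -0.001 -0.002]
```

View pics/s16.png

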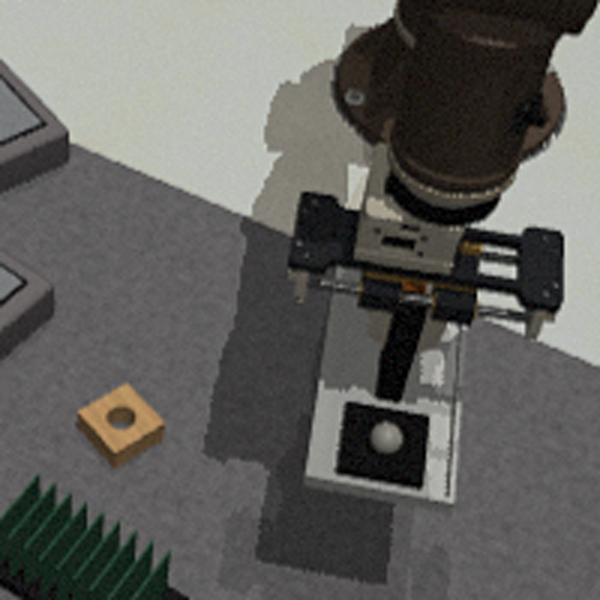

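play_rows:
  rows:
    - [-0.015, -0.004, 0, 0, 0, 0, 1]
    - [-0.03, -0.009, 0, 0, 0, 0, 1]
    - [-0.045, -0.013, 0, 0, 0, 0, 1]
    - [-0.06, -0.018, 0, 0, 0, 0, 1]
    - [-0.075, -0.022, 0, 0, 0, 0, 1]

```text
clock: 20.25
position: [0.5329, 0.1, 0.171]
ee_rot: [-1.821, -2.557, 0.003]
force: [-0.2, -0.2, -4.5]
width: 0.214
```

play_rows:
  rows:
    - [-0.08, -0.024, 0, 0, 0, 0, 1]
    - [-0.08, -0.024, 0, 0, 0, 0, 1]
    - [-0.08, -0.024, 0, 0, 0, 0, 1]
    - [-0.08, -0.024, 0, 0, 0, 0, 1]
    - [-0.08, -0.024, 0, 0, 0, 0, 1]

```text
clock: 20.75
position: [0.5355, 0.0297, 0.1711]
ee_rot: [-1.825, -2.555, 0.004]
force: [-1.2, -0.1, -3.9]
width: 0.218
```

Run:
```python
from h import *
to((.5515,-.283,.172),109)
```

```text
t 20.75 p [0.5355 0.0297 0.1711] xang 108.93 z [-2.9e-03 -9.0e-04 -1.0e+00] F [-1.19 -0.13 -3.85] w 0.218 j [-0.32  0.31  0.21  1.83 -0.07  1.01  1.82]
shift frac [-2.006 -0.576 -0.004] n50 6.3
turn frac [-0.006 -0.    -0.002]
```

play_rows:
  rows:
    - [-0.09, -0.026, 0, 0, 0, 0, 1]
    - [-0.1, -0.029, 0, 0, 0, 0, 1]
    - [-0.1, -0.029, 0, 0, 0, 0, 1]
    - [-0.1, -0.029, 0, 0, 0, 0, 1]
    - [-0.1, -0.029, 0, 0, 0, 0, 1]

```text
clock: 21.25
position: [0.5392, -0.0529, 0.1714]
ee_rot: [-1.825, -2.555, 0.003]
force: [-0.1, -0.2, -4.5]
width: 0.216
```

play_rows:
  rows:
    - [-0.1, -0.029, 0, 0, 0, 0, 1]
    - [-0.1, -0.029, 0, 0, 0, 0, 1]
    - [-0.1, -0.029, 0, 0, 0, 0, 1]
    - [-0.1, -0.029, 0, 0, 0, 0, 1]
    - [-0.1, -0.029, 0, 0, 0, 0, 1]

```text
clock: 21.75
position: [0.5424, -0.1377, 0.1716]
ee_rot: [-1.826, -2.555, 0.003]
force: [0.1, -0.2, -4.5]
width: 0.215
```

Run:
```python
from h import *
to((.5515,-.283,.172),109)
im=get_image("scene");cv2.imwrite("pics/s17.png",im)
```

```text
t 21.75 p [ 0.5424 -0.1377  0.1716] xang 108.91 z [-2.e-03 -8.e-04 -1.e+00] F [ 0.1  -0.18 -4.45] w 0.215 j [-0.05  0.35  0.27  1.78 -0.11  1.03  2.16]
shift frac [-0.936 -0.256 -0.002] n50 2.9
turn frac [-0.004  0.    -0.003]
```

View pics/s17.png

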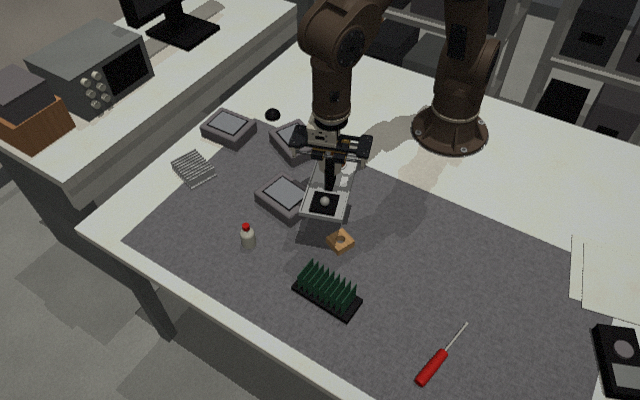

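play_rows:
  rows:
    - [-0.1, -0.028, 0, 0, 0, 0, 1]
    - [-0.1, -0.028, 0, 0, 0, 0, 1]
    - [-0.1, -0.028, 0, 0, 0, 0, 1]
    - [-0.09, -0.025, 0, 0, 0, 0, 1]
    - [-0.08, -0.022, 0, 0, 0, 0, 1]

```text
clock: 22.3
position: [0.5454, -0.2185, 0.1718]
ee_rot: [-1.829, -2.554, 0.004]
force: [0.4, 0.5, -5.2]
width: 0.216
```

play_rows:
  rows:
    - [-0.08, -0.022, 0, 0, 0, 0, 1]
    - [-0.07, -0.02, 0, 0, 0, 0, 1]
    - [-0.06, -0.017, 0, 0, 0, 0, 1]
    - [-0.05, -0.014, 0, 0, 0, 0, 1]
    - [-0.04, -0.012, 0, 0, 0, 0, 1]

```text
clock: 22.8
position: [0.5478, -0.2698, 0.1716]
ee_rot: [-1.83, -2.553, 0.005]
force: [-0.1, 0.1, -5.0]
width: 0.213
```

Run:
```python
from h import *
to((.5515,-.283,.172),109)
```

```text
t 22.8 p [ 0.5478 -0.2698  0.1716] xang 108.74 z [-0.0023 -0.0019 -1.    ] F [-0.12  0.13 -4.99] w 0.213 j [ 0.16  0.44  0.3   1.66 -0.14  1.07  2.4 ]
shift frac [-0.091 -0.005 -0.002] n50 0.3
turn frac [-0.006  0.002 -0.009]
```

play_rows:
  rows:
    - [-0.03, 0, 0, 0, 0, 0, 1]
    - [-0.025, 0, 0, 0, 0, 0, 1]
    - [-0.02, 0, 0, 0, 0, 0, 1]
    - [-0.01, 0, 0, 0, 0, 0, 1]
    - [0, 0, 0, 0, 0, 0, 1]

```text
clock: 23.3
position: [0.5526, -0.2826, 0.1714]
ee_rot: [-1.829, -2.553, 0.004]
force: [-0.3, 0.1, -4.6]
width: 0.216
```

play_rows:
  rows:
    - [0, 0, 0, 0, 0, 0, 1]
    - [0, 0, 0, 0, 0, 0, 1]

```text
clock: 23.5
position: [0.5527, -0.282, 0.1714]
ee_rot: [-1.828, -2.553, 0.004]
force: [0.2, -0.7, -5.1]
width: 0.212
```

Run:
```python
from h import *
to((.5515,-.283,.172),109)
im=get_image("scene");cv2.imwrite("pics/s18.png",cv2.resize(im[110:260,220:380],None,fx=4,fy=4,interpolation=cv2.INTER_CUBIC))
im=get_image("top");cv2.imwrite("pics/t18.png",cv2.resize(im[130:300,300:480],None,fx=3.5,fy=3.5,interpolation=cv2.INTER_CUBIC))
im=get_image("wrist");cv2.imwrite("pics/w18.png",im)
```

```text
t 23.5 p [ 0.5527 -0.282   0.1714] xang 108.81 z [-0.0026 -0.001  -1.    ] F [ 0.17 -0.72 -5.08] w 0.212 j [ 0.18  0.45  0.31  1.63 -0.15  1.08  2.42]
shift frac [-0.004 -0.01  -0.004] n50 0.0
turn frac [-0.006  0.    -0.006]
```

View pics/s18.png

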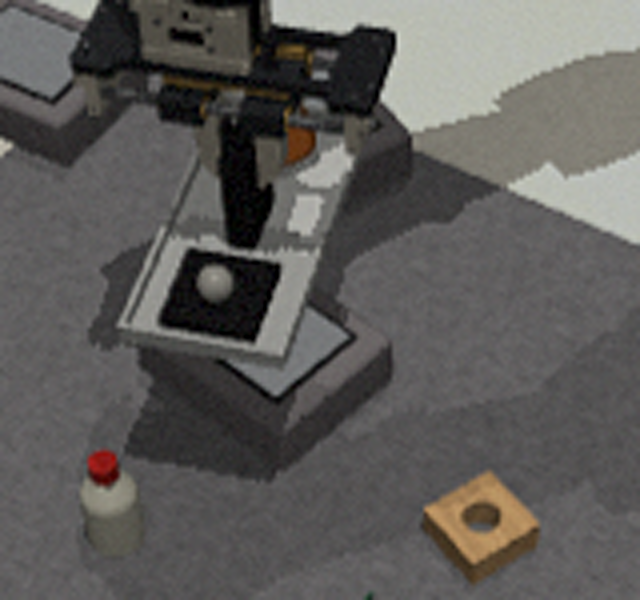

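View pics/t18.png

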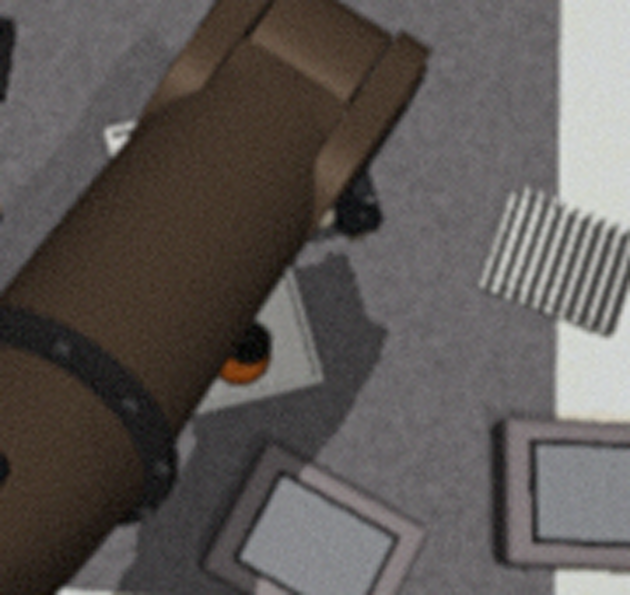

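View pics/w18.png

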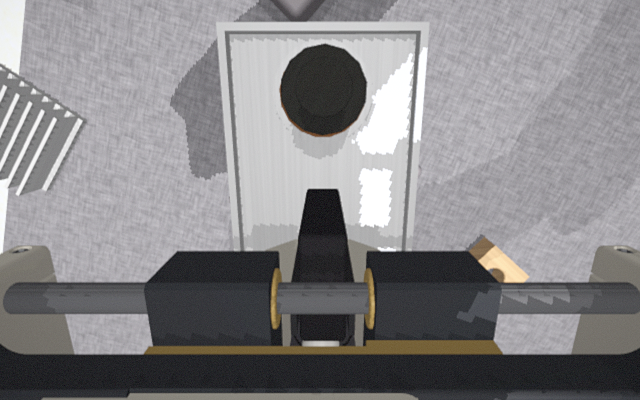

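Run:
```python
from h import *
u=np.array([np.cos(np.radians(19)),np.sin(np.radians(19))]);v=np.array([-u[1],u[0]]);c=np.array([.5527,-.282])
for b in (-.055,.055): print((proj("scene",[*(c+.115*u+b*v),.1526+.014])-[220,110]+.5)*4)
X=ray("scene",(220+215/4,110+283/4),.1526+.023); print("ball",X, "seat",c+.07*u)
```

```text
[117.87296679 325.07720621]
[284.01983793 354.10849386]
ball [ 0.62406054 -0.25753552  0.1756    ] seat [ 0.6188863  -0.25921023]
```

play_rows:
  rows:
    - [0, 0, 0, 0, 0, 0, 1]
    - [0, 0, 0, 0, 0, 0, 1]
    - [0, 0, 0, 0, 0, 0, 1]

```text
clock: 23.95
position: [0.5526, -0.2819, 0.1715]
ee_rot: [-1.828, -2.554, 0.004]
force: [-0.3, 0.5, -5.2]
width: 0.214
```

Run:
```python
from h import *
o,R=state(); print(np.abs(o["dq"]).max()); print(sign_off())
```

```text
t 23.95 p [ 0.5526 -0.2819  0.1715] xang 108.82 z [-0.0025 -0.001  -1.    ] F [-0.32  0.45 -5.19] w 0.214 j [ 0.17  0.45  0.31  1.63 -0.15  1.08  2.42]
0.0015446891061711328
the job is handed in; nothing more can be done
None
```

I set the stopper home in the flask and let go, then gripped the tray at 48 N, lifted it and carried it level over the leftmost grey reader. I handed the job in at 24 s with the tray held still there; no verdict was reported.

**Last checks before handing in:**
- **Position:** the tool is about 2 mm from my estimate of the window's centre, and the tray's underside is about 103 mm above the glass.
- **Level and still:** tilt is about 0.003 rad, joint speeds are near zero, and the wrist carries 5.2 N. The tray has not shifted in the fingers since I gripped it.
- **Ball and stopper:** the ball is about 5 mm from its seat. The stopper looks seated and upright; it took a 35 N push at the expected height.
- **Other objects:** I only looked at these by eye. The bottle looks undisturbed in the last picture; the rack and screwdriver were last seen in place in a mid-carry picture, before the tray reached the reader.

**What disagreed:**
- **Fingertips:** they sit 2–3 cm behind the reported TCP. My first try at the stopper closed just above its knob without moving it, so I gripped lower from then on.
- **Wrist camera:** it appeared off by about 1 mm sideways, and I allowed for that.

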